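# Turn the cam lock low and feed the cap shuttle home

## Robot

A 6-joint arm with a two-finger parallel gripper is mounted at the origin on a cart in front of the work surface, level with it; the furniture and walls round the work are solid. World frame = base frame: x ahead of the robot, y to its left, z up, the work surface at z = 0. Lengths are in m, angles in degrees, forces in N, time in s.
With the tool pointing down it reaches from about 0.35 to 0.85 m from the base axis. Payload 8.1 kg.
Tool frame: the origin (TCP) lies on the centre line of the jaws, within the pads' length; the fingertips stand 19 mm ahead of it and the grasp point (between the pads) is the TCP (env.finger_overhang is the x of the fingertips in the tool frame, in m); x points along the fingers, z is the direction in which the jaws open and shut, and the axes are right-handed (so a half turn about x gives the same grasp; the last joint's range is limited). The gripper opens to 85 mm and grips with 20 to 120 N. Pads are 22 mm wide; open, the fingers measure 114 mm over their backs; the gripper's body (76 mm by 85 mm) begins 54 mm behind the grasp point. The pads swing forward as they close: fully open they stand 13 mm farther back than shut.
Start: joints at [-81.612, 7.471, 85.268, -0, 87.261, -4.893], TCP at [0.138, -0.584, 0.214] pointing down, gripper open.
Joint ranges: [-169.43, 169.43], [-51.17, 129.36], [1.28, 143.12], [-76.62, 256.62], [0, 156.53], [-152.29, 152.29]. Speed limits (degrees/s): [136.94, 136.94, 159.86, 180, 180, 180].

## Interface

Orientations are given as [roll, pitch, yaw] about the fixed x, y, z axes, in that order (R = Rz(yaw) Ry(pitch) Rx(roll)).
In Python, from bench import env gives the robot as it stands.
- The arm moves only by the shell command python3 -m inch 'ROWS' [FORCE]. ROWS is JSON, a list of rows, each a list of 5 numbers: the gripper's target within -1 to 1 (shut at 1, half-way at 0, fully open at -1), then the shift along the tool's x, y, z in units of 30 mm (1.0 is 30 mm), then the turn about the tool's x in rad. In form: [[hand, dx, dy, dz, yaw], ...]. A call has exactly 5 rows; each row is the pose to reach, as a shift and turn from the pose commanded when the call began, along the tool's axes at that moment; what a row does not reach only later rows make up. A row lasts 1/12 s, in which the tool goes at most 41.7 mm and 7.16 degrees, less where a joint would pass 70% of its speed; a pose out of reach is approached as far as the arm can. A call with a gripper value outside its range is refused whole. The fingers move at their own pace and stop on an object; FORCE is the grip in N (left out, the last holds). Time passes only in rows, so rows that repeat a pose let the fingers close, or fill a call up. It gives the time, the measured TCP pose, the force and the opening at its end, in the units of the state.
- env.get_state(): the state, without advancing time (a new reading comes with each control period).
- env.capture(name): name is "scene" or "top"; returns a dict with "img" (384x512x3 uint8, red, green, blue), "camera_matrix" (3x3 intrinsics, pixels), "dist_coeffs" ([k1, k2, p1, p2, k3] as OpenCV has them; the pictures are not rectified), "rvec" (rotation vector, rad) and "tvec" (3), from world to camera coordinates, as OpenCV has them. Camera axes: x right, y down, z forward; pixel columns grow to the right and rows downward; lengths in m; the calibration is good to about 2 mm. A picture is of the moment at which its call begins. There is no depth.
- env.close_job(): hands the job in, once; it reports no verdict.
The state is a dict: "t": time; "joint_positions": joint angles; "joint_velocities": joint speeds; "joint_efforts": joint torques, N m; "position": TCP position; "tool_rot": TCP orientation; "ft_force": force on the tool from outside, world axes, zero at the start; "wrist_torque": the same for the moment, N m; "grip_width": opening from 0.0 (shut) to 1.0 (fully open).
Only numpy, scipy, OpenCV 4.12 (cv2) and the standard library are available. Lean on these libraries where they do the work, as an engineer would, in place of code of your own. Each camera call takes 0.05 s, during which the arm holds its last target.

## Task

Feed the black cap to the front of the cap shuttle. First turn the brass cam lock to its low point by pushing the red paddle round until the lever points straight forward over the green mark, then push the blue push plate until the slide is fully home against its end stop. Only push with the fingertips: do not pinch the paddle or the push plate, do not touch the cap, which must stay seated in its pocket, and leave the spare cap, gauge block and soap bottle alone.

Things in the scene. Friction and masses are not known exactly. Their poses are not given: they have to be found in the camera images.
- fixture: Cap shuttle fixture, screwed down: grey base plate 215 x 172 x 12 mm (own x from -110 to +105 mm, y from -46 to +126 mm). Origin on the table (z = 0) under the slide's centre line; x axis = the slide's forward direction, y to the left, z up. Apart from push plate, red paddle and cap, nothing on it is higher than 46 mm above the table.
- slide (a joint): Travel of the slide along the fixture's +x, m: 0 = right back (where it starts), 0.060 = fully home at its end stop. Friction 3 N plus 15 N per m/s; it stays where it is left. Its steel follower lug, on the left, meets the cam at 0.034 with the cam high, at 0.050 with the cam at 1.4 rad; with the cam within 0.4 rad of low it passes clear all the way.
- cam (a joint): Angle of the brass cam and lever about the upright pivot, rad: 0 = low point (lever and red paddle straight along the fixture's +x, over the green mark); positive = lever swung anticlockwise seen from above, to the fixture's left (+y) and then back. Range -0.6 to 2.7; starts at 1.4 to 2.5. Friction 0.15 N m (2 N at the paddle), no spring: it stays where left and can be pushed either way.
- cam_pivot (a point): Pivot axis of the cam, 30 mm above the table, at x = +10 mm, y = +70 mm of the fixture. The cam is a brass disc of radius 34 mm, its centre 14 mm from the pivot on the lever's side.
- paddle (a point): Centre of the red upright paddle on the lever's end, 75 mm from the pivot axis, 59 mm above the table. The paddle is 26 mm long along the lever, 14 mm thick across it, and stands from 40 to 78 mm above the table; the steel lever below it has its top at 40 mm. Its x axis points outwards along the lever.
- push_plate (a point): Centre of the rear face (towards the fixture's -x) of the blue upright push plate on the slide's rear end, 59 mm above the table. The plate is 50 mm wide (fixture y), 14 mm thick (fixture x) and stands from 38 to 80 mm above the table; push on this face along the fixture's +x.
- pocket (a point): Centre of the floor of the round blue pocket on the slide (open ring 47 mm across outside, 36 mm inside, 9 mm deep), 25 mm above the table, 80 mm ahead of the rear face of the push plate.
- cap_foot (a point): Underside centre of the loose black cap in the pocket, 37 mm across at its rim, 32 mm tall, its top 57 mm above the table. z points up.
- cap: The same black cap, standing loose in the pocket; origin at its underside centre.
- spare_cap: A second black cap, 37 mm across and 33 mm tall, standing loose on the table to the left of the fixture; origin at its underside. Bystander.
- gauge: Steel gauge block 30 x 60 x 42 mm with a knob, loose on the table to the right of the fixture; origin at its underside. Bystander.
- soap: Soap bottle 50 x 87 x 202 mm, standing loose on the table ahead and to the right of the fixture; origin at its underside. Bystander.
Things that resemble listed ones, but are neither listed nor needed, are in the scene too. What is shaped like the cap but white is not meant.

How it is judged:
By the outcome, as a careful person would: the job done as asked, in the order asked, and still so for the second after the job is handed in, with the robot touching nothing.
It also fails if it takes over 45 s, if anything falls off the work surface, if the arm or the gripper's body presses on something with over 40 N, if the wrist force passes 120 N, or if a joint passes its speed limit or range.

## Working session

There is one attempt and no reset: what is moved stays moved. The work goes in short steps, Python scripts to look and compute and a shell command to move; the robot and the scene stay as the last step left them, time stands still between calls to the robot, and variables do not carry over. Pictures are saved under pics/ and viewed, and the job is handed in when it is done.

```bash
mkdir -p pics; ls
python3 - <<'E'
from bench import env
import cv2
s=env.get_state(); print(s)
for n in("scene","top"):
    c=env.capture(n); cv2.imwrite(f"pics/{n}0.png",c["img"][:,:,::-1]); print(n,c["camera_matrix"],c["dist_coeffs"],c["rvec"],c["tvec"])
E
```

```text
pics
{'t': 0.0, 'joint_positions': array([-8.16127890e+01,  7.51440152e+00,  8.53313587e+01, -3.61729275e-06,
        8.72622935e+01, -4.89353722e+00]), 'joint_velocities': array([ 0.04048701,  0.02066352, -0.01950272, -0.00640329, -0.03955497,
       -0.07491486]), 'joint_efforts': array([-3.30613846e-03, -5.69417632e+01, -5.00554132e+01, -2.76663895e-04,
        1.50699634e-02, -1.31412355e-05]), 'position': array([ 0.13776242, -0.58335235,  0.21283191]), 'tool_rot': array([175.10837849,  89.89194631,  98.38912694]), 'ft_force': array([-0.03428423, -0.98489784, -0.02493648]), 'wrist_torque': array([-0.00298668,  0.03239419,  0.00903133]), 'grip_width': 0.9981277041979195}
scene [[355.35936202   0.         251.18889717]
 [  0.         355.35936202 198.7334504 ]
 [  0.           0.           1.        ]] [0.01630135 0.         0.         0.         0.        ] [ 2.27953283 -0.61585589  0.25981391] [-0.52555377  0.22373163  0.71773328]
top [[367.0461403    0.         262.91334932]
 [  0.         367.0461403  194.65678733]
 [  0.           0.           1.        ]] [-0.05374771  0.          0.          0.          0.        ] [ 2.15814882 -2.18235983  0.12247308] [-0.04945297  0.58738875  0.84008694]
```

View pics/scene0.png

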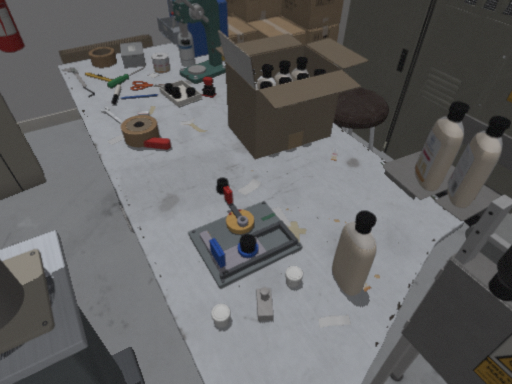

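View pics/top0.png

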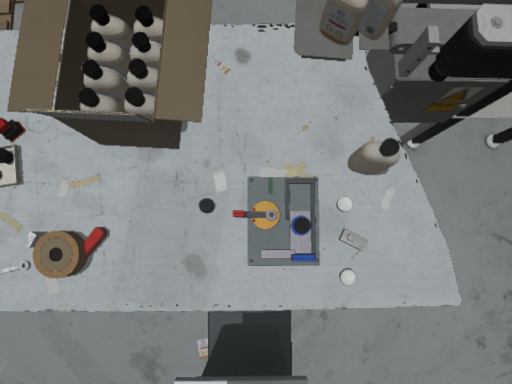

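The scene shows the fixture at about (245,240), with the red paddle at (228,195), the blue plate at (217,252) and the cap at (248,243). In the top view the fixture is at (283,222), the paddle at (239,214), the plate at (303,258) and the cap at (302,226). Next I'll enlarge both views.

```bash
cat > h.py <<'E'
import numpy as np, cv2
from bench import env
def proj(c,P):
    p,_=cv2.projectPoints(np.array(P,float).reshape(-1,3),c["rvec"],c["tvec"],c["camera_matrix"],c["dist_coeffs"]); return p.reshape(-1,2)
def back(c,uv,z):
    n=cv2.undistortPoints(np.array(uv,float).reshape(-1,1,2),c["camera_matrix"],c["dist_coeffs"]).reshape(-1,2)
    R,_=cv2.Rodrigues(c["rvec"]); o=-R.T@np.ravel(c["tvec"]); d=np.c_[n,np.ones(len(n))]@R
    return o+d*((np.ravel(np.broadcast_to(z,len(n)))-o[2])/d[:,2])[:,None]
def crop(c,x0,y0,w,h,k,name):
    im=cv2.resize(c["img"][y0:y0+h,x0:x0+w,::-1],None,fx=k,fy=k,interpolation=cv2.INTER_CUBIC)
    for i in range(0,w,10): cv2.putText(im,str(x0+i),(i*k,8),0,.3,(0,255,255)); cv2.line(im,(i*k,10),(i*k,16),(0,255,255))
    for i in range(10,h,10): cv2.putText(im,str(y0+i),(0,i*k+3),0,.3,(0,255,255)); cv2.line(im,(22,i*k),(28,i*k),(0,255,255))
    cv2.imwrite("pics/"+name,im)
E
python3 - <<'E'
from h import *
t=env.capture("top"); crop(t,190,165,160,110,5,"tc1.png")
s=env.capture("scene"); crop(s,180,165,130,120,5,"sc1.png")
print(back(t,[[248,178],[318,178],[248,265],[320,265]],.012), back(t,[[270,215]],.046))
E
```

```text
[[ 0.63008253 -0.02025407  0.012     ]
 [ 0.62832886 -0.19125401  0.012     ]
 [ 0.42069958 -0.01868026  0.012     ]
 [ 0.41842972 -0.19054732  0.012     ]] [[ 0.53758628 -0.07179096  0.046     ]]
```

View pics/tc1.png

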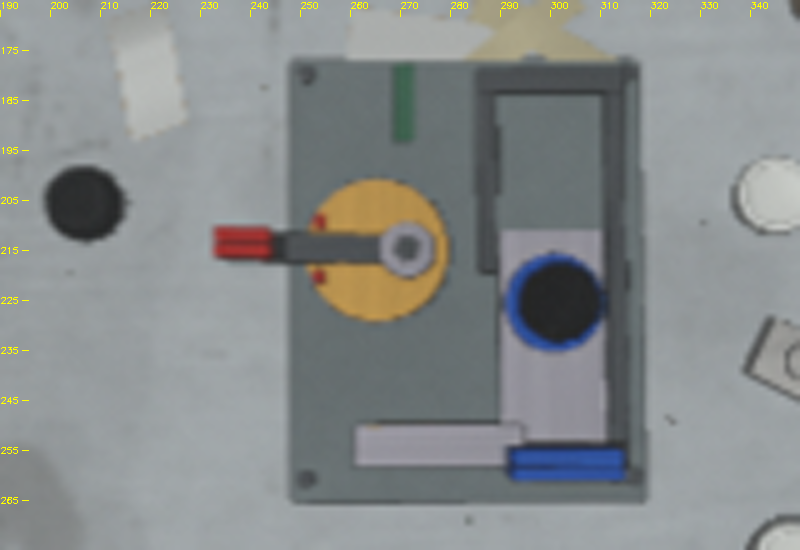

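View pics/sc1.png

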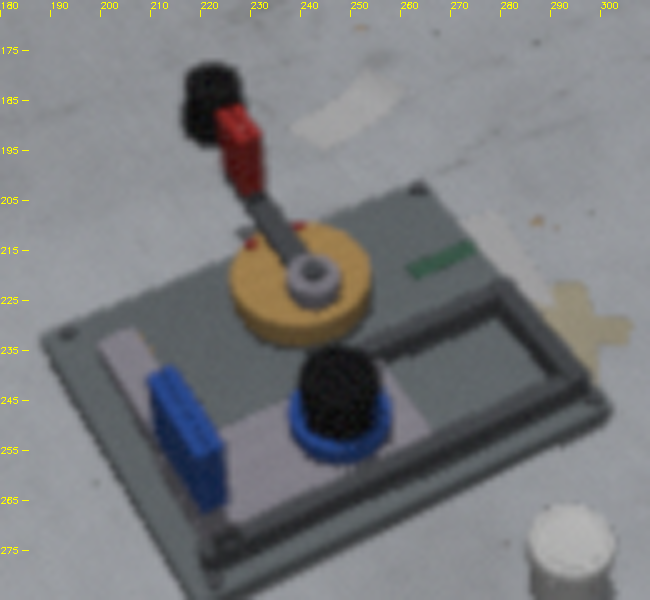

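```bash
cat >> h.py <<'E'
def fix2w(p,P):
    P=np.array(P,float).reshape(-1,3); c,s=np.cos(p[2]),np.sin(p[2])
    return np.c_[p[0]+c*P[:,0]-s*P[:,1],p[1]+s*P[:,0]+c*P[:,1],P[:,2]]
def padpts(a,z=.059):
    return [.010+.075*np.cos(a),.070+.075*np.sin(a),z]
E
python3 - <<'E'
from h import *
from scipy.optimize import least_squares
t=env.capture("top"); s=env.capture("scene")
C=[[.105,.126,.012],[.105,-.046,.012],[-.11,.126,.012],[-.11,-.046,.012]]
to=np.array([[248,177],[317.8,177],[248.2,265],[319.2,265]],float)
so=np.array([[263.5,201.5],[302,247],[188,233]],float)
f=lambda p:np.r_[(proj(t,fix2w(p,C))-to).ravel(),(proj(s,fix2w(p,C)[:3])-so).ravel()]
r=least_squares(f,[.52,-.13,0]); p=r.x; print(p,np.degrees(p[2]),r.fun.round(1))
rt=least_squares(lambda p:f(p)[:8],p).x; print("top only",rt,np.degrees(rt[2]))
# paddle top centre 78mm
w=back(t,[[238.5,213.5]],.078)[0]; w2=back(s,[[228.2,188.5]],.078)[0]; print("paddle top",w,w2)
for q in (w,w2):
    d=q[:2]-fix2w(p,[.01,.07,0])[0,:2]; print("r",np.hypot(*d),"cam",np.arctan2(d[1],d[0])-p[2])
print("push plate top",back(t,[[291.5,260.8],[315,260.8],[292,255],[315,255]],.08))
print("pivot",back(t,[[271,214.5]],.046),fix2w(p,[.01,.07,.046]))
print("cap top",back(t,[[302,225.5]],.057))
print("pred",proj(t,fix2w(p,[[-.01,0,.057],[-.09,0,.08]])))
print("spare, whites, gauge, soap",back(t,[[207,205],[344,204],[348,277],[353,240],[388,151]],[.033,.03,.03,.042,.2]))
E
```

```text
[ 0.52762684 -0.14601396 -0.01034008] -0.5924430086839273 [ 0.3 -0.6  0.9 -0.6 -0.1  0.7  0.9  0.5  0.2 -1.   0.4 -0.7 -1.4 -1.2]
top only [ 0.52782548 -0.14475978 -0.00937511] -0.5371542508239097
paddle top [ 0.54010549 -0.00063333  0.078     ] [0.5448112  0.00150506 0.078     ]
r 0.0755081740342949 cam 1.557886510501505
r 0.07789458861875283 cam 1.4980942001160316
push plate top [[ 0.43435724 -0.11695125  0.08      ]
 [ 0.43362633 -0.16887302  0.08      ]
 [ 0.44701347 -0.11828746  0.08      ]
 [ 0.44631095 -0.16917557  0.08      ]]
pivot [[ 0.53872056 -0.07412787  0.046     ]] [[ 0.53835009 -0.0761211   0.046     ]]
cap top [[ 0.51217436 -0.14437697  0.057     ]]
pred [[302.6168231  223.10296535]
 [304.20649074 259.123502  ]]
spare, whites, gauge, soap [[ 0.56347029  0.07640822  0.033     ]
 [ 0.5624799  -0.24879514  0.03      ]
 [ 0.39115913 -0.25274797  0.03      ]
 [ 0.47728334 -0.26434515  0.042     ]
 [ 0.65204456 -0.30019039  0.2       ]]
```

```bash
cat >> h.py <<'E'
from scipy.spatial.transform import Rotation as Ro
def tool():
    s=env.get_state(); return s,Ro.from_euler("xyz",s["tool_rot"],degrees=True).as_matrix()
def toward(target,ang=None):
    "units in tool axes; ang = wanted azimuth of tool z (deg, mod 180)"
    s,R=tool(); d=R.T@(np.array(target)-s["position"])/.03
    az=np.degrees(np.arctan2(R[1,2],R[0,2])); print("pos",s["position"].round(4),"z-az",az.round(2),"units",d.round(3),"t",round(s["t"],2),"F",s["ft_force"].round(1),"w",round(s["grip_width"],3),"j6",s["joint_positions"][5].round(1))
    if ang is not None:
        e=(ang-az+90)%180-90; print("turn about tool x (down) rad:",-np.radians(e).round(3))
E
python3 - <<'E'
from h import *
s,R=tool(); print(R.round(3)); toward([.50,0,.214],90)
t=env.capture("top"); print(proj(t,[.138,-.584,.214]))
E
```

```text
[[-0.     0.973  0.23 ]
 [ 0.001  0.23  -0.973]
 [-1.     0.    -0.001]]
pos [ 0.1378 -0.5837  0.2135] z-az -76.72 units [-4.0000e-03  1.6220e+01 -1.6164e+01] t 0.3 F [-0.1  0.7  0.1] w 1.002 j6 -4.9
turn about tool x (down) rad: 0.232
[[548.2805695  419.67241315]]
```

Candidates:
- **Red:** paddle at (239,214), against the red clamp handle at (95,240). I choose the paddle on the cam lever.
- **Blue:** push plate at (303,258), against the pocket ring at (302,226). I choose the plate at the slide's rear.
- **Black caps:** the one in the pocket at (302,226), against the spare at (207,205). White look-alikes are at (345,204) and (347,277), and more caps are in the box. I touch none of these.

The crop above confirms both choices. The cam is at about 1.55 rad. I'll move to a standoff behind the paddle with the fingers shut.

```bash
python3 -m inch '[[1,0,0.5,-0.5,-0.1],[1,0,1.1,-1.15,-0.22],[1,0,1.75,-1.85,-0.34],[1,0,2.4,-2.55,-0.46],[1,0,3.1,-3.25,-0.58]]' 40; python3 -c "
from h import *
toward([.48,0,.21],90)"
```

```text
t: 0.77
position: [0.2062, -0.4666, 0.2138]
tool_rot: [170.3, 90.0, 127.1]
ft_force: [1.7, -0.6, 1.1]
grip_width: 0.299
pos [ 0.2062 -0.4666  0.2138] z-az -43.18 units [ 0.126 17.586 -3.988] t 0.77 F [ 1.7 -0.6  1.1] w 0.299 j6 -28.7
turn about tool x (down) rad: 0.817
```

```bash
python3 -m inch '[[1,0,0.9,-0.2,-0.12],[1,0,1.8,-0.4,-0.24],[1,0,2.7,-0.6,-0.36],[1,0,3.6,-0.8,-0.48],[1,0,4.4,-1.0,-0.6]]'; python3 -c "
from h import *
toward([.48,0,.21],90)"
```

```text
t: 1.18
position: [0.2757, -0.3499, 0.214]
tool_rot: [-19.3, 90.0, -28.1]
ft_force: [0.1, 0.1, 0.1]
grip_width: 0.0
pos [ 0.2757 -0.3499  0.214 ] z-az -8.76 units [ 0.133 12.565  4.954] t 1.18 F [0.1 0.1 0.1] w 0.0 j6 -49.6
turn about tool x (down) rad: 1.418
```

```bash
python3 -m inch '[[1,0,0.9,0.35,-0.12],[1,0,1.8,0.7,-0.24],[1,0,2.7,1.05,-0.36],[1,0,3.6,1.4,-0.48],[1,0,4.4,1.7,-0.6]]'; python3 -c "
from h import *
toward([.48,0,.21],90)"
```

```text
t: 1.6
position: [0.347, -0.2275, 0.2141]
tool_rot: [-45.6, 90.0, -20.0]
ft_force: [0.2, -1.0, 1.2]
grip_width: -0.0
pos [ 0.347  -0.2275  0.2141] z-az 25.62 units [0.138 4.921 7.278] t 1.6 F [ 0.2 -1.   1.2] w -0.0 j6 -66.0
turn about tool x (down) rad: -1.124
```

```bash
python3 -m inch '[[1,0,0.5,0.7,-0.12],[1,0,1.0,1.5,-0.24],[1,0,1.5,2.2,-0.36],[1,0,2.0,2.9,-0.48],[1,0,2.5,3.6,-0.6]]'; python3 -c "
from h import *
toward([.48,0,.21],90)"
```

```text
t: 2.02
position: [0.4125, -0.1139, 0.2141]
tool_rot: [-84.6, 90.0, -24.6]
ft_force: [0.5, -0.3, 0.2]
grip_width: 0.0
pos [ 0.4125 -0.1139  0.2141] z-az 59.99 units [ 0.138 -0.05   4.412] t 2.02 F [ 0.5 -0.3  0.2] w 0.0 j6 -82.3
turn about tool x (down) rad: -0.524
```

```bash
python3 -m inch '[[1,0,0,0.9,-0.1],[1,0,0,1.8,-0.21],[1,0,0,2.7,-0.32],[1,0,0,3.6,-0.43],[1,0,0,4.4,-0.53]]'
python3 - <<'E'
from h import *
toward([.48,0,.071],90)
s,R=tool();print(R.round(2))
t=env.capture("top"); crop(t,190,165,160,110,5,"tc2.png"); print(proj(t,[s["position"],s["position"]-[0,0,.019]]))
E
```

```text
t: 2.43
position: [0.4793, 0.0004, 0.214]
tool_rot: [-74.3, 90.0, 16.1]
ft_force: [0.3, -1.2, 0.4]
grip_width: 0.003
pos [4.793e-01 4.000e-04 2.140e-01] z-az 90.36 units [ 4.767 -0.021 -0.015] t 2.43 F [ 0.3 -1.2  0.4] w 0.003 j6 -96.4
turn about tool x (down) rad: 0.006
[[ 0.   -1.   -0.01]
 [ 0.   -0.01  1.  ]
 [-1.   -0.    0.  ]]
[[233.69896838 242.35048648]
 [234.42704902 242.11465713]]
```

View pics/tc2.png

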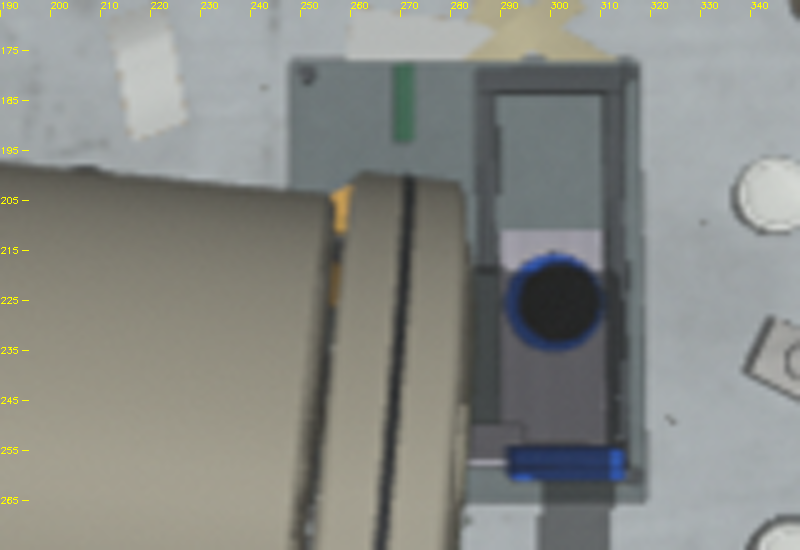

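The arm now hides the paddle from the top camera; the pocket and plate at (303,258) are unchanged. I'll descend behind the paddle.

```bash
python3 -m inch '[[1,0.9,0,0,0],[1,1.9,0,0,0],[1,2.9,0,0,0],[1,3.9,0,0,0],[1,4.75,0,0,0]]'
python3 - <<'E'
from h import *
toward([.523,0,.071],90)
s,R=tool()
t=env.capture("scene"); crop(t,150,130,160,120,5,"sc2.png"); print(proj(t,[s["position"],s["position"]-[0,0,.019]]))
E
```

```text
t: 2.9
position: [0.4779, -0.0011, 0.0695]
tool_rot: [84.8, 90.0, 174.8]
ft_force: [0.1, 0.2, 0.1]
grip_width: -0.004
pos [ 0.4779 -0.0011  0.0695] z-az 90.01 units [-0.053 -1.503  0.035] t 2.9 F [0.1 0.2 0.1] w -0.004 j6 -96.3
turn about tool x (down) rad: 0.0
[[203.76990592 201.45718623]
 [204.5018761  207.06239801]]
```

View pics/sc2.png

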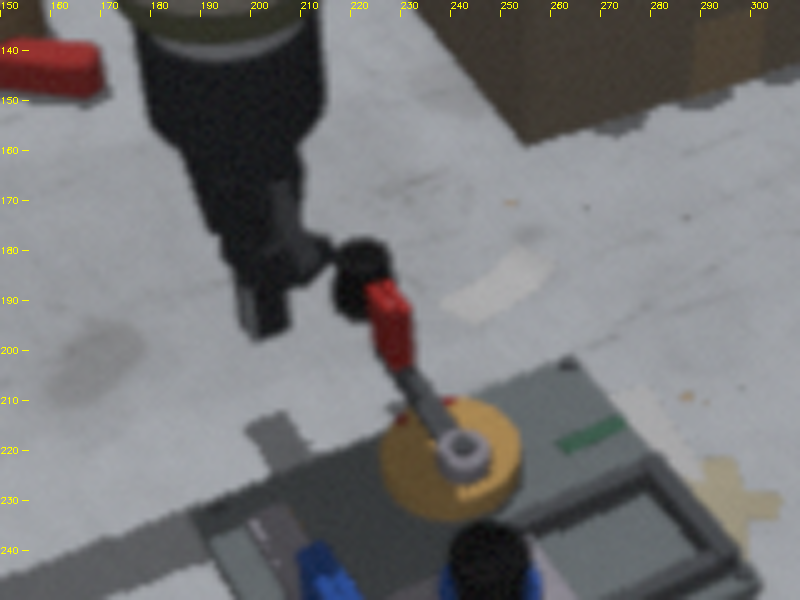

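Run:
```python
from h import *
s,R=tool();print(s["position"],env.finger_overhang,R.round(2),s["t"])
t=env.capture("scene"); crop(t,160,130,80,80,9,"sc3.png"); print(proj(t,[s["position"],s["position"]-[0,0,.019],s["position"]+[0,0,.054],s["position"]+[0.03,0,0],s["position"]+[0.0,0.03,0]]))
crop(t,100,20,200,190,4,"sc3b.png")
```

```text
[ 0.47439034 -0.00074026  0.06426357] 0.019 [[-0.01 -1.   -0.  ]
 [ 0.   -0.    1.  ]
 [-1.    0.01  0.  ]] 2.95
[[202.55706696 203.45366565]
 [203.30556381 209.01116641]
 [200.29228727 186.65598035]
 [213.96305252 198.9957653 ]
 [197.36156136 195.86527242]]
```

View pics/sc3.png

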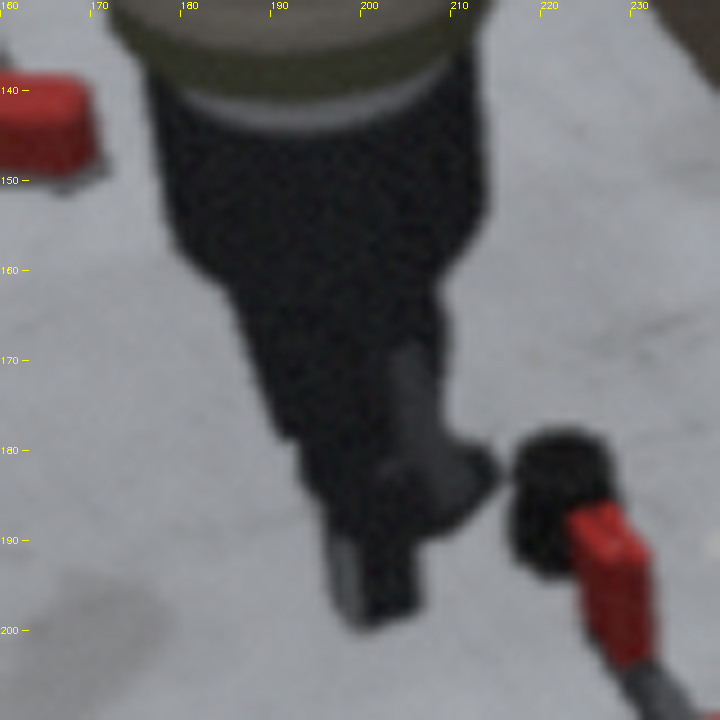

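View pics/sc3b.png

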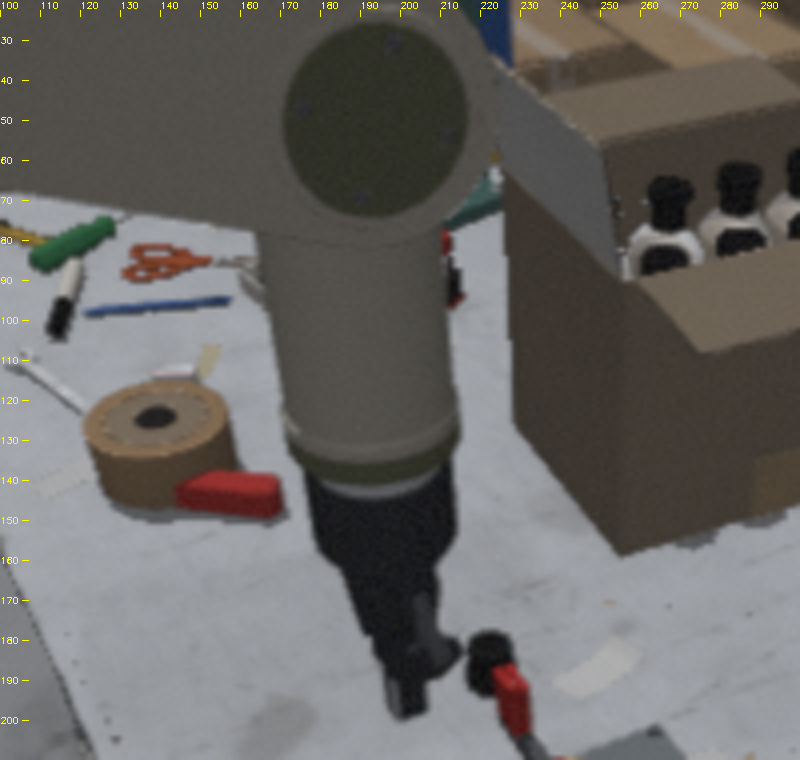

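```bash
python3 -m inch '[[1,0,0,0,0],[1,0,0,0,0],[1,0,0,0,0],[1,0,0,0,0],[1,0,0,0,0]]'
python3 - <<'E'
from h import *
for i in range(3):
    s,R=tool();print(s["position"],s["joint_positions"].round(2),s["joint_velocities"].round(2),s["ft_force"])
    t=env.capture("top")
crop(t,150,130,190,140,4,"tc4.png")
t=env.capture("scene"); crop(t,160,130,80,80,9,"sc4.png"); print(proj(t,[s["position"],s["position"]-[0,0,.019]]))
E
```

```text
t: 3.42
position: [0.4799, -0.0013, 0.073]
tool_rot: [-96.4, 89.8, -6.4]
ft_force: [-0.6, 0.9, 0.2]
grip_width: -0.002
[ 0.47986693 -0.0013465   0.07300498] [ -6.29  -4.77 112.9   -0.    71.72 -96.29] [-0.02  0.35  0.59 -0.09 -0.22 -0.11] [-0.58894271  0.9108857   0.20575547]
[ 0.47957631 -0.00130481  0.07263402] [ -6.28  -4.75 112.92  -0.    71.71 -96.3 ] [ 0.08  0.32  0.53  0.   -0.09 -0.05] [ 0.00677489  0.57419118 -0.15434544]
[ 0.47927293 -0.0012573   0.07227202] [ -6.28  -4.73 112.95   0.    71.7  -96.3 ] [-0.    0.29  0.38  0.04 -0.02 -0.02] [-0.3891953  -0.33250604  0.28166   ]
[[204.21665056 200.45823022]
 [204.9430759  206.08947508]]
```

View pics/sc4.png

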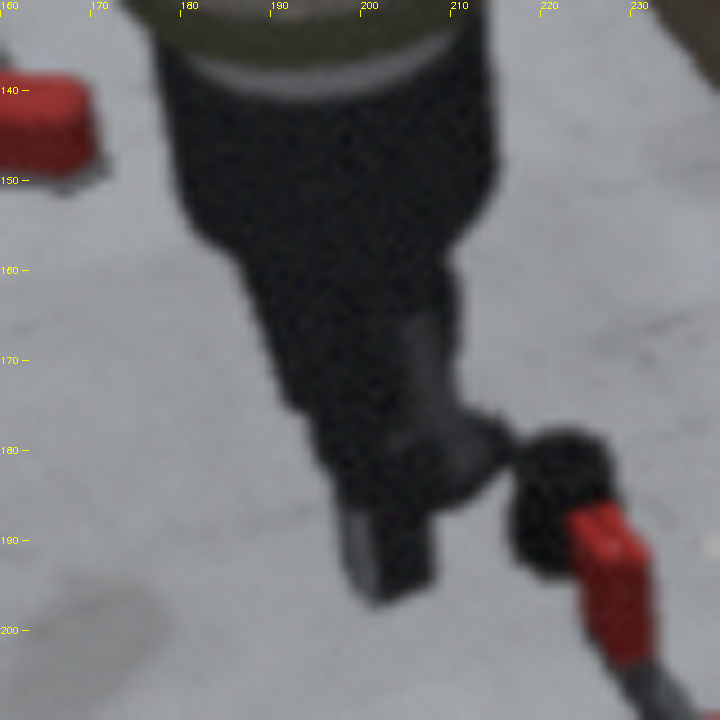

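View pics/tc4.png

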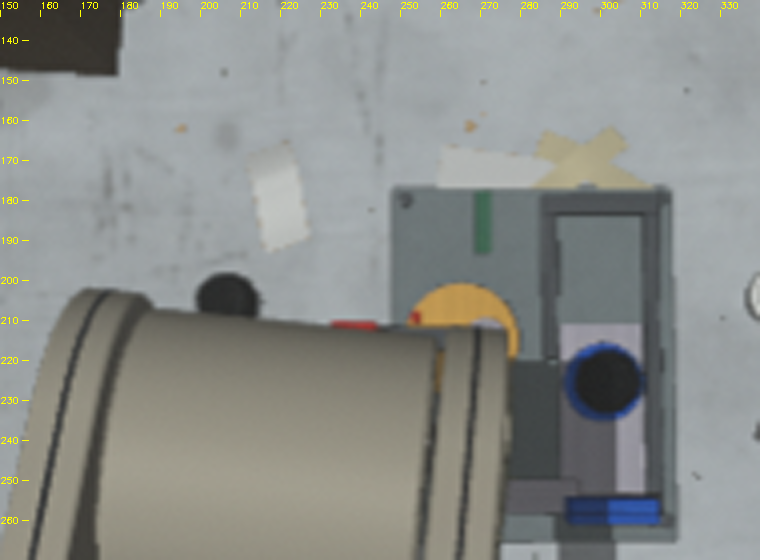

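Run:
```python
from h import *
t=env.capture("top"); s=env.capture("scene")
crop(t,340,130,70,60,9,"tb.png"); crop(s,320,200,70,100,6,"sb.png")
st,R=tool(); p=st["position"]; print(p)
# overlay finger/body boxes
im=cv2.resize(s["img"][100:260,140:300,::-1],None,fx=5,fy=5,interpolation=cv2.INTER_CUBIC)
def box(hx,hy,z0,z1,col):
    P=[p+[a*hx,b*hy,z] for z in(z0,z1) for a,b in((-1,-1),(1,-1),(1,1),(-1,1))]
    q=((proj(s,P)-[140,100])*5).astype(int)
    for i in range(4):
        for a,b in((i,(i+1)%4),(4+i,4+(i+1)%4),(i,i+4)): cv2.line(im,tuple(map(int,q[a])),tuple(map(int,q[b])),col,1)
box(.011,.0145,-.019,.054,(0,255,0)); box(.038,.0425,.054,.13,(0,255,255))
cv2.imwrite("pics/ov.png",im[:600])
```

```text
[ 0.47866973 -0.00118003  0.07145841]
```

View pics/ov.png

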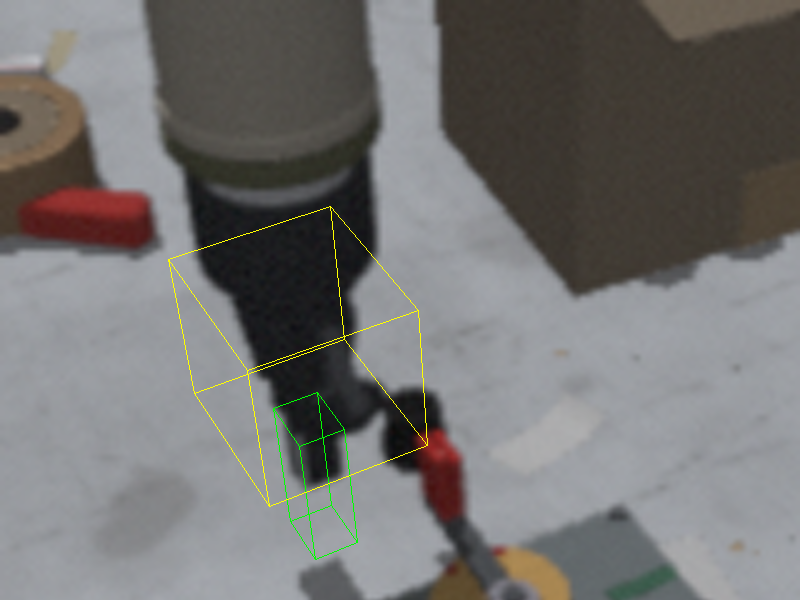

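View pics/tb.png

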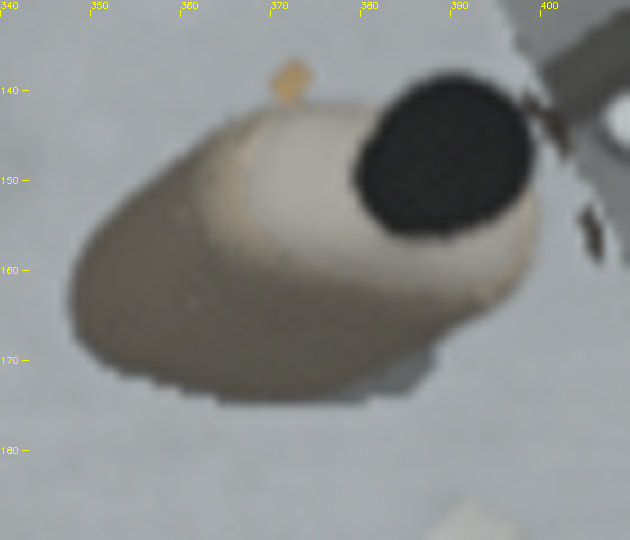

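View pics/sb.png

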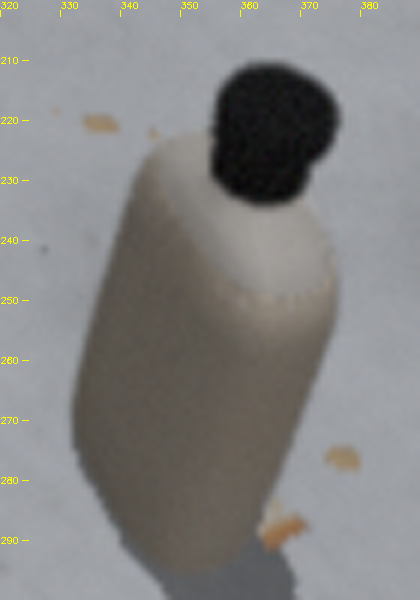

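Run:
```python
from h import *
t=env.capture("top"); s=env.capture("scene")
cv2.imwrite("pics/t5.png",t["img"][:,:,::-1]);cv2.imwrite("pics/s5.png",s["img"][:,:,::-1])
def ray(c,uv):
    a=back(c,[uv],0)[0];b=back(c,[uv],.3)[0];return a,(b-a)/np.linalg.norm(b-a)
def tri(ut,us):
    a,d=ray(t,ut);b,e=ray(s,us)
    k=np.linalg.lstsq(np.c_[d,-e],b-a,rcond=None)[0];P,Q=a+k[0]*d,b+k[1]*e
    return ((P+Q)/2).round(4),np.linalg.norm(P-Q).round(4)
print("bottle top",tri([390.5,146.5],[366.5,217]))
print("spare top",tri([206.5,204.5],[222.5,181]))
for c in(t,s):
    R,_=cv2.Rodrigues(c["rvec"]);print((-R.T@np.ravel(c["tvec"])).round(3))
```

```text
bottle top (array([ 0.6624, -0.3065,  0.2007]), np.float64(0.0036))
spare top (array([0.5648, 0.0771, 0.0353]), np.float64(0.0007))
[ 0.495 -0.049  0.898]
[ 0.274 -0.572  0.663]
```

View pics/t5.png

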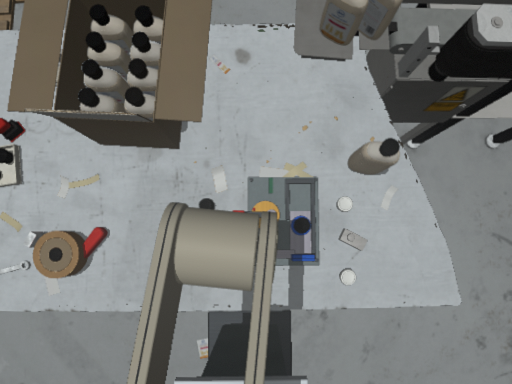

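View pics/s5.png

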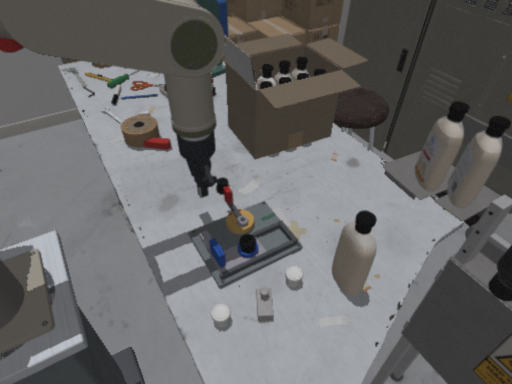

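Calibration checks out: the bottle top triangulates to z=0.2007. But the fingertip shows at (202,198), about 10 px above where the reported pose puts it. The real tip may be higher than reported, so I'll lower it slowly at this free spot and look.

```bash
python3 -m inch '[[1,0.2,0,0,0],[1,0.4,0,0,0],[1,0.6,0,0,0],[1,0.8,0,0,0],[1,0.9,0,0,0]]'
python3 - <<'E'
from h import *
st,R=tool(); p=st["position"]; print(p,st["ft_force"])
s=env.capture("scene"); crop(s,150,130,110,100,7,"sc6.png"); print(proj(s,[p,p-[0,0,.019]]))
E
```

```text
t: 4.23
position: [0.4777, -0.0011, 0.0428]
tool_rot: [82.8, 89.9, 172.8]
ft_force: [-1.0, 0.1, 0.2]
grip_width: -0.001
[ 0.47771907 -0.00108914  0.042834  ] [-0.95739505  0.08390081  0.15924848]
[[204.7173926  209.29890436]
 [205.41885282 214.66553565]]
```

View pics/sc6.png

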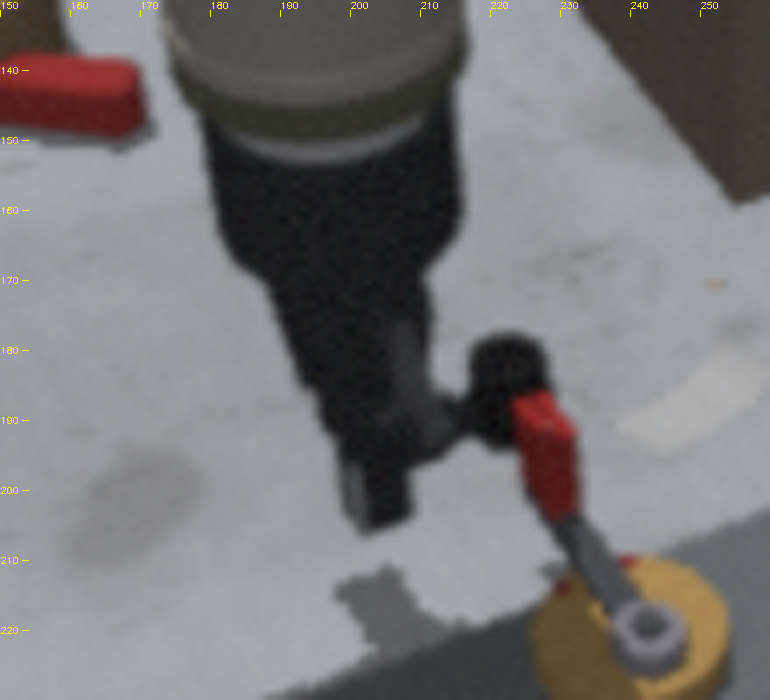

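Run:
```python
from h import *
st,R=tool(); p=st["position"]; print(p)
s=env.capture("scene"); print(proj(s,[[p[0],p[1],0]]))
print("shadow at 0",back(s,[[202,212],[197,214],[206,211]],0))
for z in (0,.02,.024,.04,.06): print(z,back(s,[[202,204.5]],z))
j=st["joint_positions"];print(j, np.hypot(*p[:2]), .0)
```

```text
[ 0.47748318 -0.00106312  0.04258988]
[[206.17842469 221.19959132]]
shadow at 0 [[0.48170568 0.03311965 0.        ]
 [0.46775908 0.03312199 0.        ]
 [0.4920696  0.03117772 0.        ]]
0 [[0.49301591 0.05781241 0.        ]]
0.02 [[0.48640995 0.03880497 0.02      ]]
0.024 [[0.48508876 0.03500348 0.024     ]]
0.04 [[0.479804   0.01979753 0.04      ]]
0.06 [[0.47319804 0.0007901  0.06      ]]
[-6.28455413e+00 -2.42085028e+00  1.14147612e+02  1.87252167e-03
  6.84175391e+01 -9.62944661e+01] 0.47748436075956724 0.0
```

```bash
python3 -m inch '[[1,0.15,0,0,0],[1,0.3,0,0,0],[1,0.45,0,0,0],[1,0.55,0,0,0],[1,0.6,0,0,0]]'
python3 - <<'E'
from h import *
st,R=tool(); p=st["position"]; print(p,st["ft_force"])
s=env.capture("scene"); crop(s,150,130,110,100,7,"sc7.png"); print(proj(s,[p,p-[0,0,.019]]))
st,R=tool(); p=st["position"]; print(p,st["ft_force"])
E
```

```text
t: 4.75
position: [0.4782, -0.0011, 0.0257]
tool_rot: [83.7, 89.9, 173.7]
ft_force: [-0.7, 0.2, -0.6]
grip_width: -0.001
[ 0.47822599 -0.00112014  0.02568716] [-0.7454373   0.19440109 -0.58430351]
[[205.54510373 214.08118349]
 [206.22419286 219.30231647]]
[ 0.47818328 -0.00114181  0.02563401] [ 0.31694393 -0.09561136 -0.60011344]
```

View pics/sc7.png

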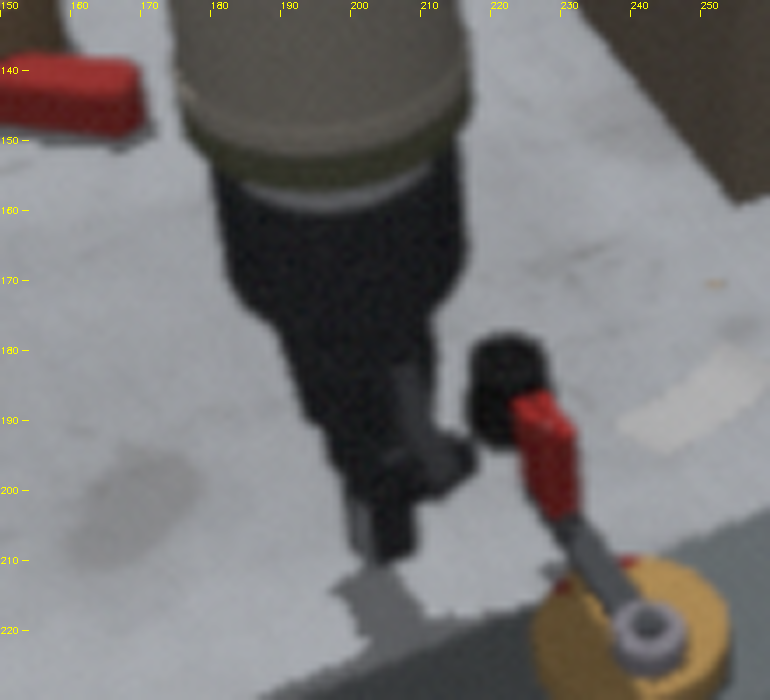

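```bash
python3 -m inch '[[1,0.05,0,0,0],[1,0.1,0,0,0],[1,0.15,0,0,0],[1,0.15,0,0,0],[1,0.15,0,0,0]]'; python3 -m inch '[[1,0.03,0,0,0],[1,0.06,0,0,0],[1,0.06,0,0,0],[1,0.06,0,0,0],[1,0.06,0,0,0]]'
```

```text
t: 5.22
position: [0.4787, -0.0012, 0.0219]
tool_rot: [120.7, 90.0, -149.2]
ft_force: [-0.4, -0.1, -0.4]
grip_width: -0.001
t: 5.63
position: [0.4787, -0.0012, 0.0201]
tool_rot: [72.1, 90.0, 162.1]
ft_force: [0.6, -0.2, -0.8]
grip_width: -0.003
```

```bash
python3 -m inch '[[1,0.03,0,0,0],[1,0.06,0,0,0],[1,0.08,0,0,0],[1,0.08,0,0,0],[1,0.08,0,0,0]]'
```

```text
t: 6.05
position: [0.4786, -0.0012, 0.0176]
tool_rot: [79.6, 90.0, 169.7]
ft_force: [-0.6, -0.7, 0.2]
grip_width: 0.0
```

Run:
```python
from h import *
st,R=tool(); p=st["position"]; print(p,st["ft_force"])
s=env.capture("scene"); crop(s,170,170,60,60,10,"sc8.png"); print(proj(s,[p,p-[0,0,.019]]))
```

```text
[ 0.47858694 -0.00117721  0.01761158] [-0.64977835 -0.68968976  0.18468122]
[[205.97928672 216.28017376]
 [206.64738495 221.43487641]]
```

View pics/sc8.png

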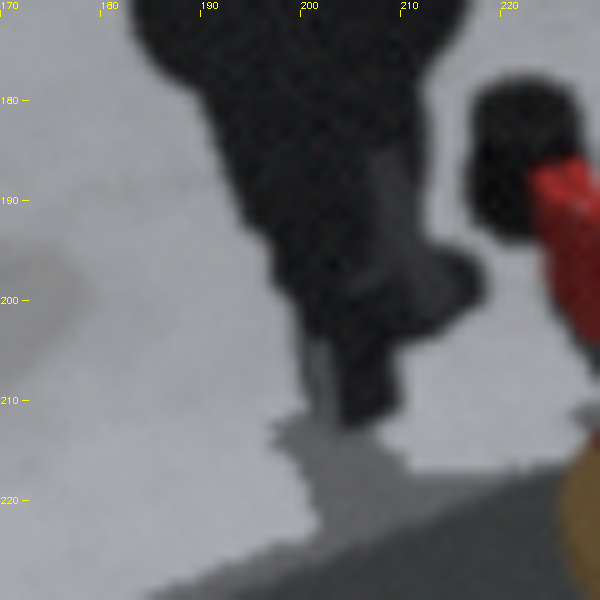

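```bash
python3 -m inch '[[1,0.03,0,0,0],[1,0.06,0,0,0],[1,0.08,0,0,0],[1,0.08,0,0,0],[1,0.08,0,0,0]]'; python3 -m inch '[[1,0.03,0,0,0],[1,0.06,0,0,0],[1,0.06,0,0,0],[1,0.06,0,0,0],[1,0.06,0,0,0]]'
```

```text
t: 6.52
position: [0.4786, -0.0012, 0.0152]
tool_rot: [83.2, 90.0, 173.3]
ft_force: [-0.0, -0.0, -0.6]
grip_width: 0.002
t: 6.93
position: [0.4787, -0.0012, 0.0135]
tool_rot: [-76.3, 90.0, 13.7]
ft_force: [-0.6, -0.3, -0.2]
grip_width: -0.002
```

```bash
python3 -m inch '[[1,0.03,0,0,0],[1,0.06,0,0,0],[1,0.09,0,0,0],[1,0.1,0,0,0],[1,0.1,0,0,0]]'; python3 -m inch '[[1,0.03,0,0,0],[1,0.06,0,0,0],[1,0.09,0,0,0],[1,0.1,0,0,0],[1,0.1,0,0,0]]'
python3 - <<'E'
from h import *
s=env.capture("scene"); crop(s,170,170,60,60,10,"sc9.png")
E
```

```text
t: 7.35
position: [0.4785, -0.0012, 0.0103]
tool_rot: [79.2, 90.0, 169.2]
ft_force: [1.0, -0.8, 0.1]
grip_width: -0.0
t: 7.77
position: [0.4785, -0.0012, 0.0073]
tool_rot: [89.0, 90.0, 179.0]
ft_force: [-0.3, -0.7, 0.1]
grip_width: -0.001
```

View pics/sc9.png

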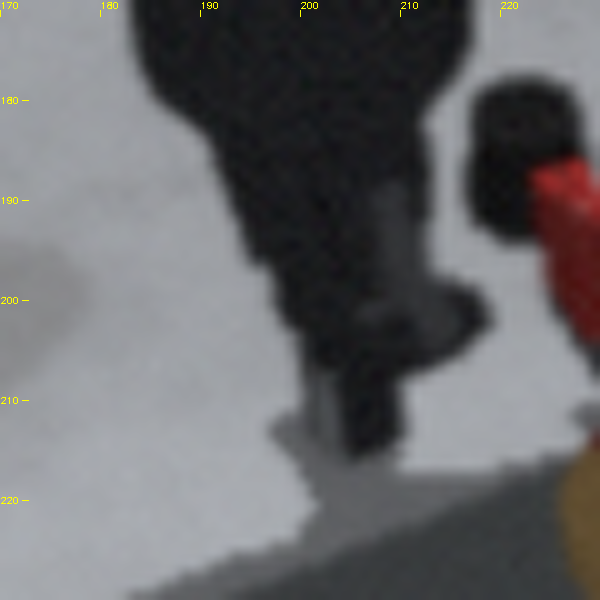

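```bash
python3 -m inch '[[1,0.03,0,0,0],[1,0.06,0,0,0],[1,0.09,0,0,0],[1,0.1,0,0,0],[1,0.1,0,0,0]]'; python3 -m inch '[[1,0.03,0,0,0],[1,0.06,0,0,0],[1,0.09,0,0,0],[1,0.1,0,0,0],[1,0.1,0,0,0]]'; python3 -m inch '[[1,0.03,0,0,0],[1,0.06,0,0,0],[1,0.06,0,0,0],[1,0.06,0,0,0],[1,0.06,0,0,0]]'
```

```text
t: 8.23
position: [0.4786, -0.0012, 0.0044]
tool_rot: [83.4, 90.0, 173.4]
ft_force: [-0.4, -0.9, -0.6]
grip_width: -0.003
t: 8.65
position: [0.4785, -0.0012, 0.0013]
tool_rot: [74.1, 90.0, 164.1]
ft_force: [-0.0, -1.0, 0.4]
grip_width: 0.001
t: 9.07
position: [0.4787, -0.0012, -0.0003]
tool_rot: [36.6, 90.0, 126.7]
ft_force: [0.3, -0.1, -0.2]
grip_width: 0.0
```

```bash
python3 -m inch '[[1,0.03,0,0,0],[1,0.06,0,0,0],[1,0.09,0,0,0],[1,0.12,0,0,0],[1,0.12,0,0,0]]';  python3 - <<'E'
from h import *
s=env.capture("scene"); crop(s,170,170,60,60,10,"sc10.png")
E
```

```text
t: 9.48
position: [0.4785, -0.0012, -0.0042]
tool_rot: [84.7, 90.0, 174.7]
ft_force: [-0.3, -0.2, 0.2]
grip_width: 0.001
```

View pics/sc10.png

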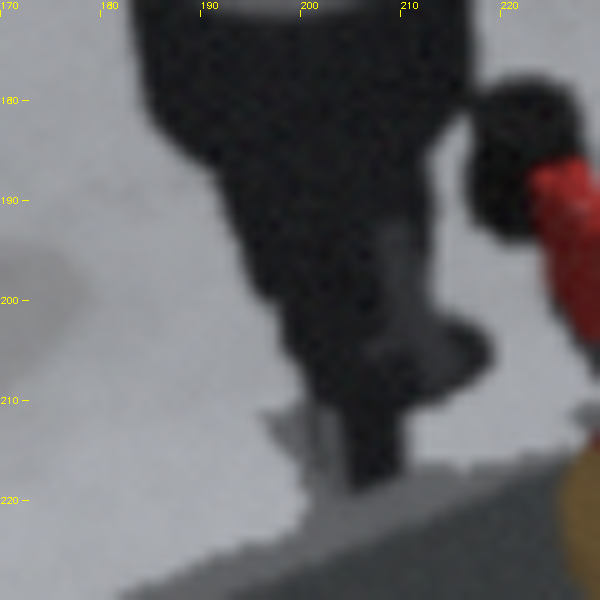

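```bash
python3 -m inch '[[1,0.03,0,0,0],[1,0.06,0,0,0],[1,0.08,0,0,0],[1,0.08,0,0,0],[1,0.08,0,0,0]]';python3 -m inch '[[1,0.03,0,0,0],[1,0.06,0,0,0],[1,0.06,0,0,0],[1,0.06,0,0,0],[1,0.06,0,0,0]]'; python3 -m inch '[[1,0.03,0,0,0],[1,0.06,0,0,0],[1,0.06,0,0,0],[1,0.06,0,0,0],[1,0.06,0,0,0]]'
```

```text
t: 9.95
position: [0.4786, -0.0012, -0.0064]
tool_rot: [87.7, 90.0, 177.8]
ft_force: [-0.1, -0.3, -0.7]
grip_width: 0.001
t: 10.37
position: [0.4786, -0.0012, -0.0081]
tool_rot: [81.4, 90.0, 171.4]
ft_force: [0.6, -0.4, -0.7]
grip_width: 0.0
t: 10.78
position: [0.4786, -0.0012, -0.0099]
tool_rot: [93.3, 90.0, -176.7]
ft_force: [-0.6, 0.5, -0.4]
grip_width: -0.001
```

```bash
python3 -m inch '[[1,0.03,0,0,0],[1,0.06,0,0,0],[1,0.06,0,0,0],[1,0.06,0,0,0],[1,0.06,0,0,0]]'; python3 -m inch '[[1,0.03,0,0,0],[1,0.06,0,0,0],[1,0.06,0,0,0],[1,0.06,0,0,0],[1,0.06,0,0,0]]'
python3 - <<'E'
from h import *
s=env.capture("scene"); crop(s,170,170,60,60,10,"sc11.png")
st,R=tool(); p=st["position"];print(p,st["ft_force"],proj(s,[[p[0]+a,p[1]+b,z] for z in (0,.01) for a,b in((-.011,-.0145),(.011,-.0145),(.011,.0145),(-.011,.0145))]).round(1).tolist())
E
```

```text
t: 11.2
position: [0.4787, -0.0012, -0.0117]
tool_rot: [60.7, 90.0, 150.7]
ft_force: [0.2, -0.7, 0.3]
grip_width: -0.002
t: 11.62
position: [0.4786, -0.0012, -0.0136]
tool_rot: [72.9, 90.0, 162.9]
ft_force: [-0.6, 0.4, 0.2]
grip_width: 0.0
[ 0.4786496  -0.00118933 -0.01351853] [-0.14331255 -0.36181914 -0.46293737] [[205.1, 226.5], [213.1, 223.1], [208.1, 215.8], [200.2, 219.0], [204.7, 223.8], [212.8, 220.5], [207.8, 213.1], [199.8, 216.3]]
```

View pics/sc11.png

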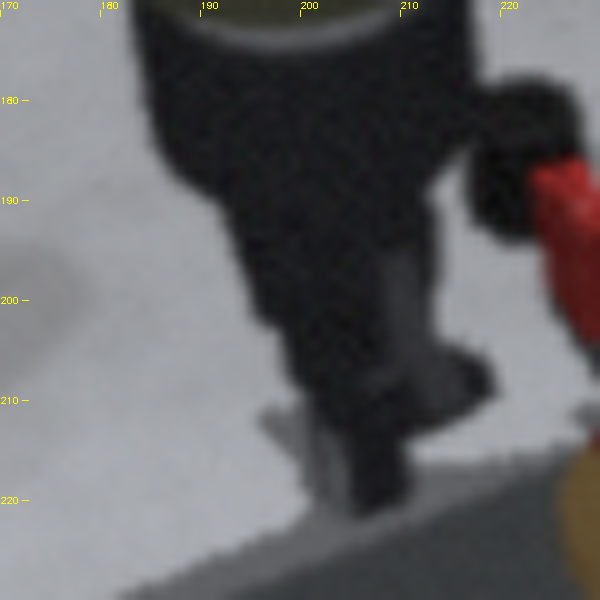

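```bash
python3 -m inch '[[1,0.03,0,0,0],[1,0.06,0,0,0],[1,0.09,0,0,0],[1,0.1,0,0,0],[1,0.1,0,0,0]]'; python3 -m inch '[[1,0.03,0,0,0],[1,0.06,0,0,0],[1,0.09,0,0,0],[1,0.1,0,0,0],[1,0.1,0,0,0]]'
```

```text
t: 12.08
position: [0.4785, -0.0012, -0.0167]
tool_rot: [83.8, 90.0, 173.8]
ft_force: [-0.1, 0.1, 0.5]
grip_width: 0.004
t: 12.5
position: [0.4789, -0.0012, -0.0175]
tool_rot: [98.4, 90.0, -171.6]
ft_force: [-12.7, 0.7, 27.6]
grip_width: 0.001
```

```bash
python3 -m inch '[[1,0.03,0,0,0],[1,0.06,0,0,0],[1,0.08,0,0,0],[1,0.08,0,0,0],[1,0.08,0,0,0]]'
```

```text
t: 12.92
position: [0.4789, -0.0012, -0.0176]
tool_rot: [97.3, 89.9, -172.7]
ft_force: [-28.5, 2.6, 56.3]
grip_width: -0.0
```

```bash
python3 -m inch '[[1,-0.05,0,0,0],[1,-0.1,0,0,0],[1,-0.15,0,0,0],[1,-0.15,0,0,0],[1,-0.15,0,0,0]]'
python3 - <<'E'
from h import *
s=env.capture("scene"); crop(s,170,170,60,60,10,"sc12.png")
st,R=tool(); print(st["position"],st["ft_force"],st["wrist_torque"])
E
```

```text
t: 13.33
position: [0.4789, -0.0012, -0.0174]
tool_rot: [-96.5, 90.0, -6.5]
ft_force: [-1.9, 1.0, 4.3]
grip_width: 0.003
[ 0.47886533 -0.00122542 -0.01733205] [-1.16586301 -0.04278032  3.47385408] [ 0.02093107  0.09585097 -0.0480512 ]
```

View pics/sc12.png

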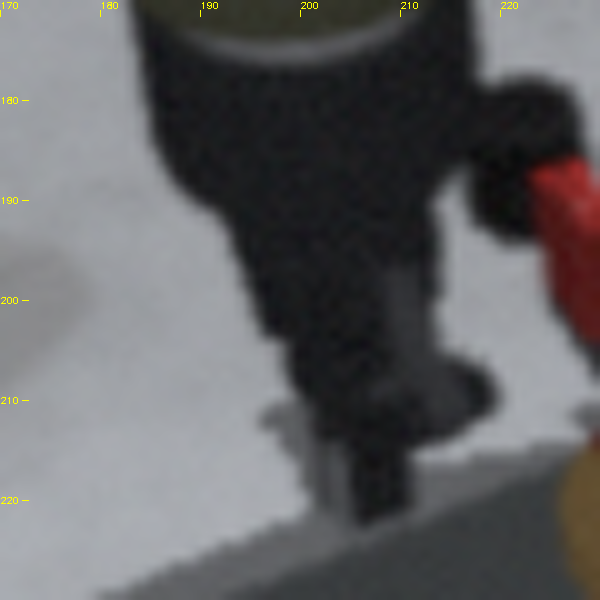

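```bash
python3 - <<'E'
from h import *
s=env.capture("scene")
print(back(s,[[206,222.5],[210.7,221],[201.5,220.5]],0).round(4))
print(back(s,[[206,222.5],[210.7,221],[201.5,220.5]],.012).round(4))
E
python3 -m inch '[[1,-0.5,0,0,0],[1,-1.2,0,0,0],[1,-2,0,0,0],[1,-2.4,0,0,0],[1,-2.4,0,0,0]]'
```

```text
[[ 0.4752 -0.0048  0.    ]
 [ 0.4875 -0.0061  0.    ]
 [ 0.4684  0.007   0.    ]]
[[ 0.4716 -0.0151  0.012 ]
 [ 0.4837 -0.0164  0.012 ]
 [ 0.4648 -0.0035  0.012 ]]
t: 13.85
position: [0.4812, -0.0014, 0.0575]
tool_rot: [-96.0, 89.7, -6.0]
ft_force: [0.9, 0.3, -0.3]
grip_width: -0.001
```

The contact test settles it. Sideways the reading is right to about 4 mm, but with the fingers shut the tip sits 17.5 mm above the reported z. For a tip height of about 52 mm I need a reported z of about 0.0345.

```bash
cat >> h.py <<'E'
PIV=np.array([.5384,-.0752])
def arc(thetas,r=.075,off=.018,z=.0345):
    "rows (tool units at current pose) for finger behind the paddle, lever world azimuth theta (deg)"
    s,R=tool(); az=np.degrees(np.arctan2(R[1,2],R[0,2])); print("pos",s["position"].round(4),"az",az.round(2),"F",s["ft_force"].round(1),"t",round(s["t"],2))
    for th in thetas:
        a=np.radians(th); q=np.r_[PIV+r*np.array([np.cos(a),np.sin(a)])+off*np.array([-np.sin(a),np.cos(a)]),z]
        d=R.T@(q-s["position"])/.03; print(th,d.round(2),"turn",-np.radians(th-az).round(3))
E
python3 -m inch '[[1,0,0,0,0],[1,0,0,0,0],[1,0,0,0,0],[1,0,0,0,0],[1,0,0,0,0]]';python3 -c "
from h import *
toward([.505,0,.0345],90)"
```

```text
t: 14.27
position: [0.4778, -0.0011, 0.0535]
tool_rot: [83.8, 89.9, 173.8]
ft_force: [0.1, -0.7, -1.4]
grip_width: 0.0
pos [ 0.4778 -0.0011  0.0535] z-az 90.01 units [ 0.631 -0.906  0.038] t 14.27 F [ 0.1 -0.7 -1.4] w 0.0 j6 -96.3
turn about tool x (down) rad: 0.0
```

```bash
python3 -m inch '[[1,0.2,-0.2,0.02,0],[1,0.4,-0.4,0.03,0],[1,0.6,-0.6,0.04,0],[1,0.63,-0.8,0.04,0],[1,0.63,-0.9,0.04,0]]';python3 - <<'E'
from h import *
arc([90,85,80,75,70])
s=env.capture("scene"); crop(s,170,160,80,70,9,"sc13.png")
E
```

```text
t: 14.68
position: [0.5056, 0.0001, 0.035]
tool_rot: [83.8, 89.9, 173.8]
ft_force: [0.6, -0.1, 0.3]
grip_width: 0.001
pos [5.056e-01 1.000e-04 3.500e-02] az 90.01 F [ 0.6 -0.1  0.3] t 14.68
90 [ 0.01 -0.49 -0.01] turn 0.0
85 [ 0.01 -0.71  0.03] turn 0.087
80 [ 0.01 -0.94  0.06] turn 0.175
75 [ 0.01 -1.16  0.06] turn 0.262
70 [ 0.01 -1.38  0.05] turn 0.349
```

View pics/sc13.png

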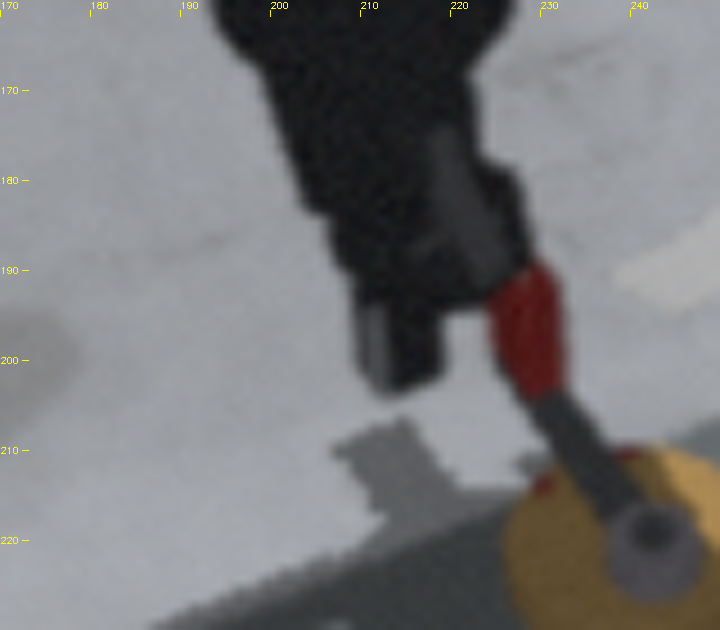

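The dark bulge at (226,187) is probably the near finger's linkage. I'll creep to the expected contact and check whether the paddle moves early.

```bash
python3 -m inch '[[1,0,-0.1,0,0],[1,0,-0.2,0,0],[1,0,-0.3,0,0],[1,0,-0.4,0,0],[1,0,-0.45,0,0]]';python3 - <<'E'
from h import *
arc([90,85,80,75,70])
s=env.capture("scene"); crop(s,180,160,80,70,9,"sc14.png")
E
```

```text
t: 15.15
position: [0.5197, -0.0, 0.036]
tool_rot: [-94.6, 90.0, -4.6]
ft_force: [0.9, 0.1, 0.0]
grip_width: 0.004
pos [ 0.5197 -0.      0.036 ] az 90.01 F [0.9 0.1 0. ] t 15.15
90 [ 0.05 -0.02 -0.01] turn 0.0
85 [ 0.05 -0.24  0.04] turn 0.087
80 [ 0.05 -0.46  0.06] turn 0.175
75 [ 0.05 -0.69  0.06] turn 0.262
70 [ 0.05 -0.91  0.05] turn 0.349
```

View pics/sc14.png

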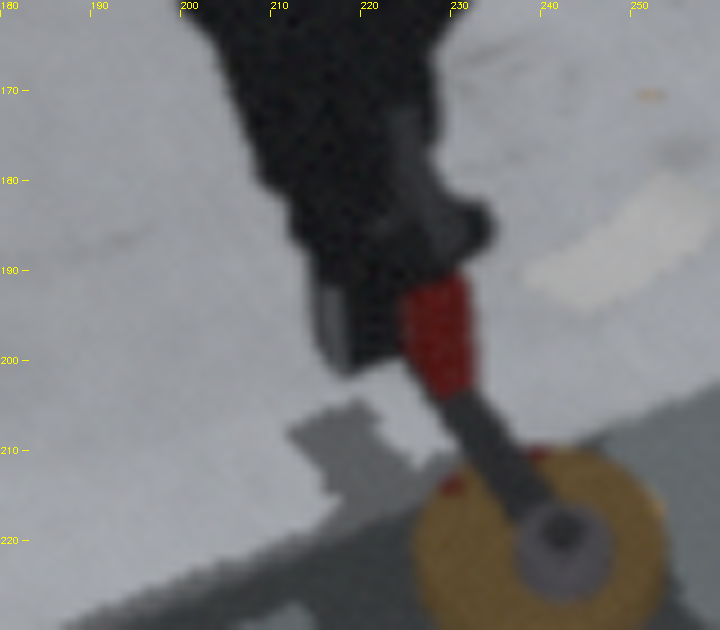

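The paddle is still at (229,197) and the bulge passes clear of it, so the fingertip is what pushes. I'll start the arc push.

```bash
python3 -m inch '[[1,0.02,-0.2,0.03,0.07],[1,0.03,-0.37,0.05,0.14],[1,0.04,-0.55,0.06,0.21],[1,0.04,-0.73,0.06,0.28],[1,0.04,-0.91,0.05,0.35]]';python3 - <<'E'
from h import *
arc([66,62,58,54,50])
s=env.capture("scene"); crop(s,180,150,90,80,8,"sc15.png")
E
```

```text
t: 15.62
position: [0.5462, 0.002, 0.0343]
tool_rot: [81.1, 89.9, 150.9]
ft_force: [-1.9, 1.8, 1.5]
grip_width: -0.0
pos [0.5462 0.002  0.0343] az 69.77 F [-1.9  1.8  1.5] t 15.62
66 [-0.01 -0.21  0.03] turn 0.066
62 [-0.01 -0.39  0.06] turn 0.136
58 [-0.01 -0.57  0.07] turn 0.205
54 [-0.01 -0.75  0.07] turn 0.275
50 [-0.01 -0.93  0.05] turn 0.345
```

View pics/sc15.png

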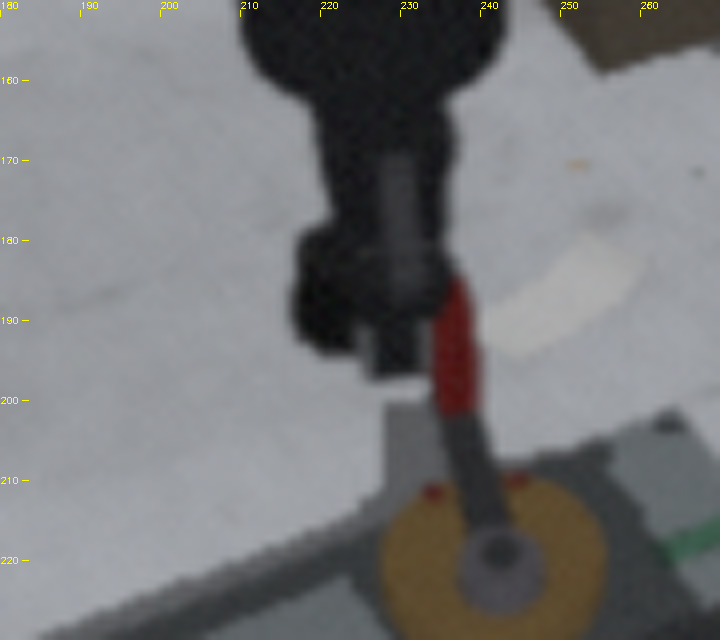

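The paddle is turning, now at (236,193), with the spare cap still at (221,187).

```bash
python3 -m inch '[[1,0,-0.21,0.03,0.07],[1,0,-0.39,0.06,0.14],[1,0,-0.57,0.07,0.205],[1,0,-0.75,0.07,0.275],[1,0,-0.93,0.05,0.345]]';python3 - <<'E'
from h import *
arc([46,42,38,34,30])
E
```

```text
t: 16.08
position: [0.5729, -0.006, 0.0342]
tool_rot: [81.7, 89.9, 131.8]
ft_force: [-0.4, 3.2, -0.5]
grip_width: -0.004
pos [ 0.5729 -0.006   0.0342] az 50.12 F [-0.4  3.2 -0.5] t 16.08
46 [-0.01 -0.18  0.03] turn 0.072
42 [-0.01 -0.36  0.05] turn 0.142
38 [-0.01 -0.54  0.06] turn 0.212
34 [-0.01 -0.72  0.06] turn 0.281
30 [-0.01 -0.89  0.05] turn 0.351
```

```bash
python3 -m inch '[[1,0,-0.18,0.03,0.07],[1,0,-0.36,0.05,0.14],[1,0,-0.54,0.06,0.21],[1,0,-0.72,0.06,0.28],[1,0,-0.89,0.05,0.35]]';python3 - <<'E'
from h import *
arc([27,24,21,18,15])
s=env.capture("scene"); crop(s,190,150,100,80,8,"sc16.png")
E
```

```text
t: 16.5
position: [0.5946, -0.022, 0.0343]
tool_rot: [72.7, 89.9, 102.7]
ft_force: [1.1, 2.8, -1.3]
grip_width: -0.002
pos [ 0.5946 -0.022   0.0343] az 30.06 F [ 1.1  2.8 -1.3] t 16.5
27 [-0.01 -0.13  0.02] turn 0.053
24 [-0.01 -0.26  0.04] turn 0.106
21 [-0.01 -0.4   0.05] turn 0.158
18 [-0.01 -0.53  0.06] turn 0.21
15 [-0.01 -0.67  0.06] turn 0.263
```

View pics/sc16.png

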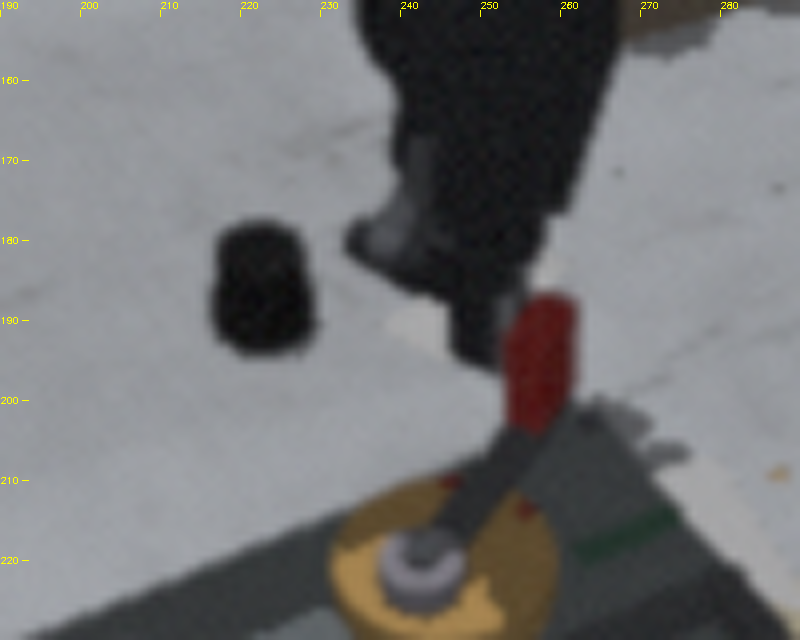

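The lever now points halfway towards the green mark at (267,214), and the spare cap at (223,187) hasn't moved.

```bash
python3 -m inch '[[1,0,-0.13,0.02,0.053],[1,0,-0.26,0.04,0.106],[1,0,-0.4,0.05,0.158],[1,0,-0.53,0.06,0.21],[1,0,-0.67,0.06,0.263]]';python3 - <<'E'
from h import *
arc([12,9,6,3,2,1,0])
s=env.capture("scene"); crop(s,210,150,100,80,8,"sc17.png")
p=np.array([.5272,-.1447,-.0098])
for a in (0,15.56): 
    a=np.radians(a); c,sn=np.cos(a),np.sin(a)
    P=[[.01+u*c-v*sn,.07+u*sn+v*c,.04] for u,v in((.088,.007),(.088,-.007),(.062,.007),(.062,-.007))]+[[.01+.075*c,.07+.075*sn,.078]]
    print(proj(s,fix2w(p,P)).round(1).tolist())
E
```

```text
t: 16.97
position: [0.6063, -0.0385, 0.0344]
tool_rot: [64.9, 90.0, 80.0]
ft_force: [0.9, 2.3, -1.1]
grip_width: -0.0
pos [ 0.6063 -0.0385  0.0344] az 15.13 F [ 0.9  2.3 -1.1] t 16.97
12 [-0.   -0.13  0.03] turn 0.055
9 [-0.   -0.26  0.05] turn 0.107
6 [-0.   -0.39  0.06] turn 0.159
3 [-0.   -0.53  0.07] turn 0.212
2 [-0.   -0.57  0.07] turn 0.229
1 [-0.   -0.62  0.07] turn 0.247
0 [-0.   -0.66  0.07] turn 0.264
[[271.4, 205.3], [274.5, 208.9], [262.4, 209.1], [265.4, 212.8], [269.0, 197.8]]
[[264.7, 200.3], [268.9, 203.1], [257.5, 205.5], [261.6, 208.4], [263.6, 193.1]]
```

View pics/sc17.png

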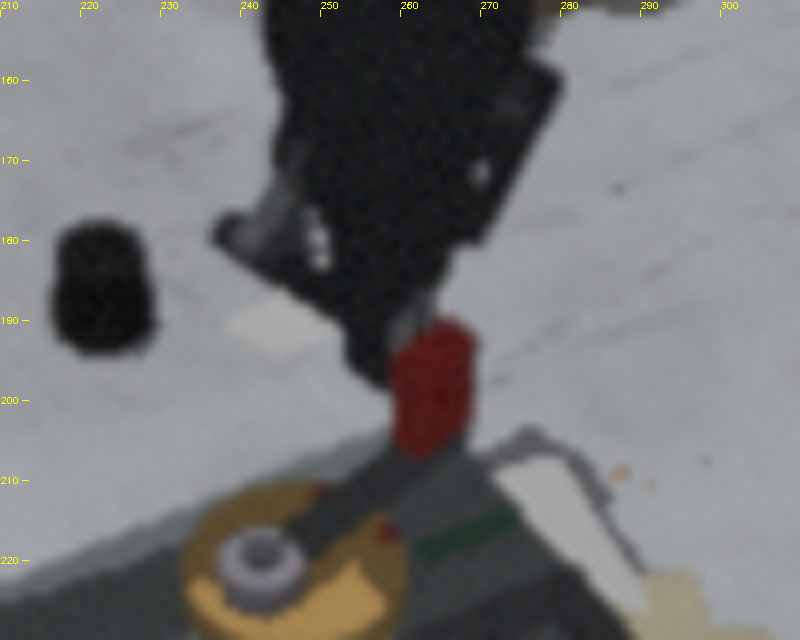

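```bash
python3 -m inch '[[1,0,-0.15,0.03,0.06],[1,0,-0.3,0.05,0.12],[1,0,-0.45,0.06,0.18],[1,0,-0.58,0.07,0.23],[1,0,-0.68,0.07,0.27]]';python3 - <<'E'
from h import *
arc([0,-2])
s=env.capture("scene"); crop(s,210,160,100,75,8,"sc18.png")
p=np.array([.5272,-.1447,-.0098])
E
```

```text
t: 17.43
position: [0.6137, -0.058, 0.0345]
tool_rot: [56.0, 90.0, 55.6]
ft_force: [1.3, 2.4, -0.9]
grip_width: -0.002
pos [ 0.6137 -0.058   0.0345] az -0.32 F [ 1.3  2.4 -0.9] t 17.43
0 [ 0.    0.03 -0.01] turn -0.006
-2 [ 0.   -0.06  0.01] turn 0.029
```

View pics/sc18.png

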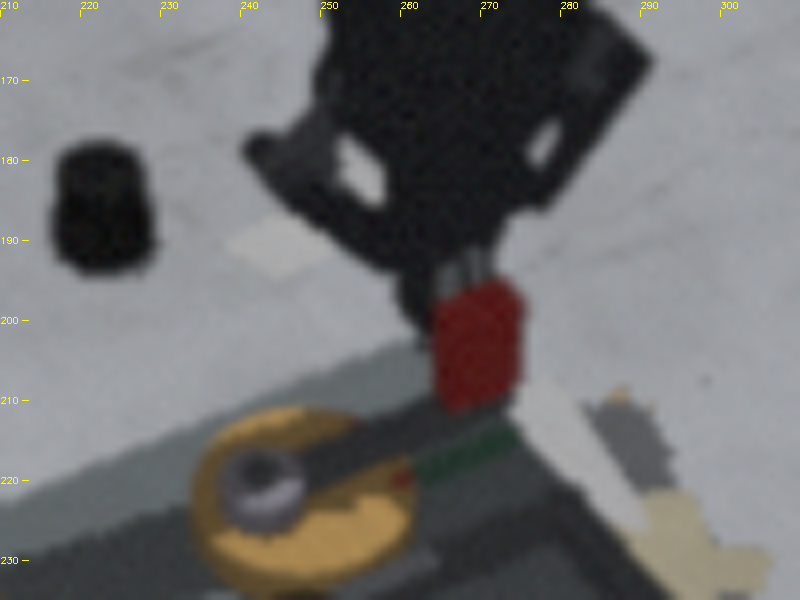

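```bash
python3 -m inch '[[1,0,-0.03,0.01,0.01],[1,0,-0.05,0.01,0.02],[1,0,-0.05,0.01,0.02],[1,0,0.3,0,0.02],[1,0,0.8,0,0.02]]';python3 -m inch '[[1,-0.9,0.2,0,0],[1,-1.8,0.2,-1,0],[1,-2.5,0.2,-2,0],[1,-3,0.2,-3,0],[1,-3,0.2,-3.7,0]]';python3 - <<'E'
from h import *
s=env.capture("scene"); crop(s,210,160,100,75,8,"sc19.png")
t=env.capture("top"); crop(t,190,160,160,110,5,"tc19.png")
toward([.40,-.143,.0345],90)
E
```

```text
t: 17.9
position: [0.6136, -0.0345, 0.0345]
tool_rot: [-107.6, 90.0, -109.1]
ft_force: [0.5, 0.6, -0.4]
grip_width: 0.001
t: 18.32
position: [0.5032, -0.0241, 0.1281]
tool_rot: [-7.6, 89.7, -9.1]
ft_force: [0.9, 0.9, 0.2]
grip_width: -0.0
pos [ 0.5009 -0.0238  0.1251] z-az -1.46 units [ 3.02  -4.056 -3.262] t 18.42 F [-0.6  0.6 -0.5] w -0.007 j6 -7.1
turn about tool x (down) rad: 1.545
```

View pics/sc19.png

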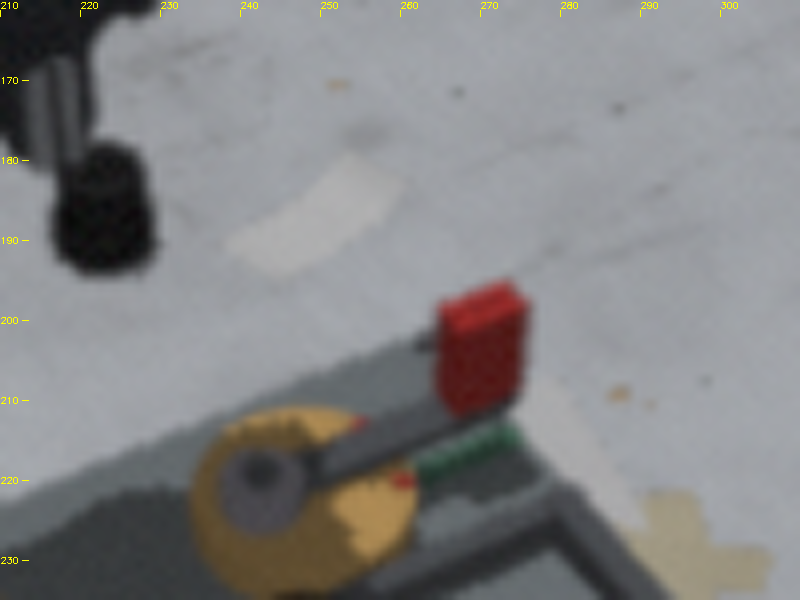

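View pics/tc19.png

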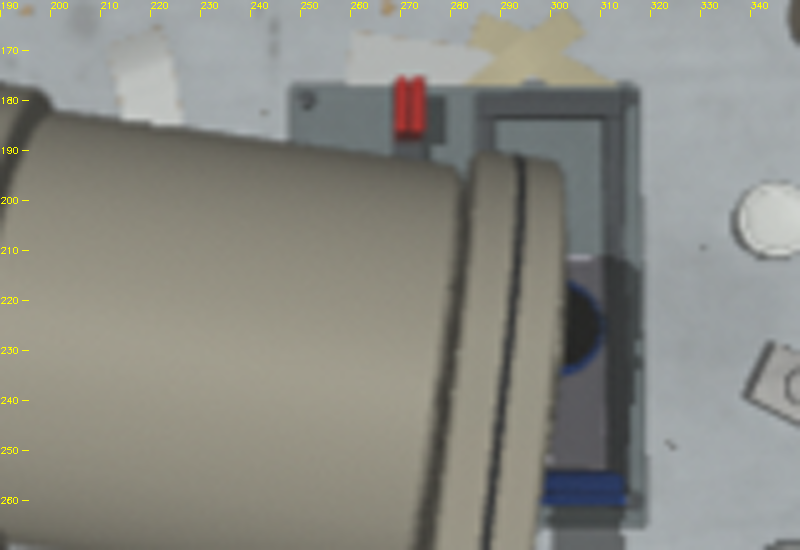

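Run:
```python
from h import *
t=env.capture("top"); s=env.capture("scene")
p=np.array([.5275,-.1447,-.0098])
for d in(-4,0,4):
    a=np.radians(d);c,sn=np.cos(a),np.sin(a)
    P=[[.01+u*c-v*sn,.07+u*sn+v*c,.078] for u,v in((.088,.007),(.088,-.007),(.062,.007),(.062,-.007),(.075,0))]
    print(d,proj(t,fix2w(p,P)).round(1).tolist(),proj(s,fix2w(p,P)).round(1).tolist())
w=back(t,[[271.2,181.6]],.078)[0]; print("cam",np.degrees(np.arctan2(w[1]-PIV[1],w[0]-PIV[0])+.0098),w)
crop(t,240,165,60,60,10,"tc20.png")
```

```text
-4 [[271.2, 174.9], [277.4, 175.4], [270.4, 186.3], [276.6, 186.7], [273.9, 180.8]] [[273.7, 195.6], [276.5, 199.4], [263.9, 199.0], [266.7, 202.8], [270.2, 199.2]]
0 [[268.4, 175.1], [274.6, 175.0], [268.5, 186.5], [274.7, 186.5], [271.6, 180.7]] [[272.2, 194.1], [275.4, 197.7], [262.8, 197.9], [265.9, 201.5], [269.1, 197.8]]
4 [[265.7, 175.4], [271.9, 174.9], [266.6, 186.7], [272.8, 186.3], [269.3, 180.8]] [[270.6, 192.7], [274.1, 196.1], [261.7, 196.9], [265.1, 200.3], [267.9, 196.5]]
cam 0.9740048925786615 [ 0.61124458 -0.07467554  0.078     ]
```

View pics/tc20.png

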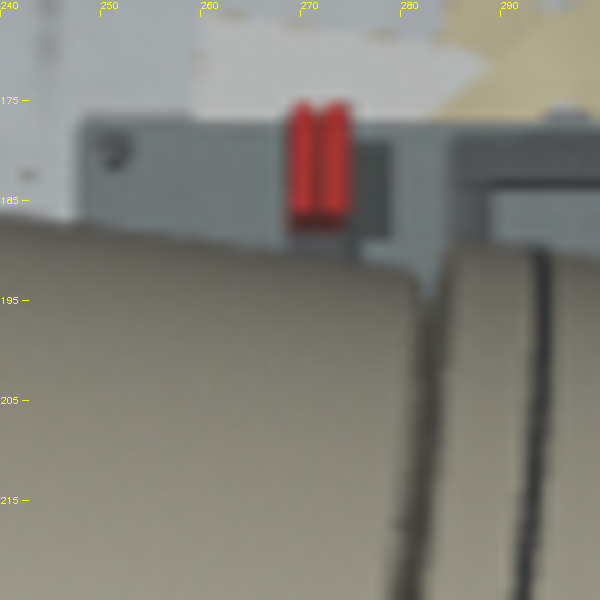

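The top view shows the paddle at (271.3,181) with straight edges from 268.3 to 274.3, against a predicted 268.4 to 274.6 for cam 0. So the cam is at low to within about 1°. Next is the push plate.

```bash
python3 -m inch '[[1,0,-0.4,-0.3,0.1],[1,0,-0.9,-0.7,0.2],[1,0,-1.4,-1.1,0.31],[1,0,-1.9,-1.5,0.41],[1,0,-2.4,-1.9,0.52]]';python3 -c "
from h import *
toward([.40,-.143,.12],-90)"
```

```text
t: 18.93
position: [0.4443, -0.0959, 0.1242]
tool_rot: [-171.0, 90.0, 157.4]
ft_force: [0.2, -0.6, -0.5]
grip_width: 0.005
pos [ 0.4443 -0.0959  0.1242] z-az -31.57 units [ 0.139 -2.111 -0.436] t 18.93 F [ 0.2 -0.6 -0.5] w 0.005 j6 12.9
turn about tool x (down) rad: 1.02
```

```bash
python3 -m inch '[[1,0,-0.5,-0.1,0.1],[1,0,-1,-0.2,0.2],[1,0,-1.5,-0.3,0.31],[1,0,-1.9,-0.4,0.41],[1,0,-2.1,-0.44,0.52]]';python3 -m inch '[[1,0.5,0,0,0.1],[1,1,0,0,0.2],[1,1.5,0,0,0.3],[1,1.9,0,0,0.4],[1,2.2,0,0,0.5]]';python3 -c "
from h import *
toward([.41,-.143,.0345],-90)"
```

```text
t: 19.35
position: [0.3999, -0.1433, 0.1243]
tool_rot: [-113.7, 90.0, -175.2]
ft_force: [-0.2, -0.7, -0.1]
grip_width: 0.001
t: 19.77
position: [0.4002, -0.1422, 0.057]
tool_rot: [-119.3, 89.9, 150.6]
ft_force: [1.3, -0.5, -0.4]
grip_width: 0.002
pos [ 0.4002 -0.1422  0.057 ] z-az -90.04 units [0.749 0.328 0.028] t 19.77 F [ 1.3 -0.5 -0.4] w 0.002 j6 63.6
turn about tool x (down) rad: -0.001
```

```bash
python3 -m inch '[[1,0.25,0,0.02,0],[1,0.5,0,0.03,0],[1,0.7,0.1,0.03,0],[1,0.75,0.2,0.03,0],[1,0.75,0.3,0.03,0]]';python3 - <<'E'
from h import *
toward([.4835,-.143,.0345],-90)
s=env.capture("scene"); crop(s,170,190,100,75,8,"sc21.png")
E
```

```text
t: 20.18
position: [0.4093, -0.1434, 0.0356]
tool_rot: [-117.3, 90.0, 153.0]
ft_force: [0.2, 0.5, 1.1]
grip_width: -0.0
pos [ 0.4093 -0.1434  0.0356] z-az -89.69 units [3.600e-02 2.473e+00 1.000e-03] t 20.18 F [0.2 0.5 1.1] w -0.0 j6 63.6
turn about tool x (down) rad: 0.005
```

View pics/sc21.png

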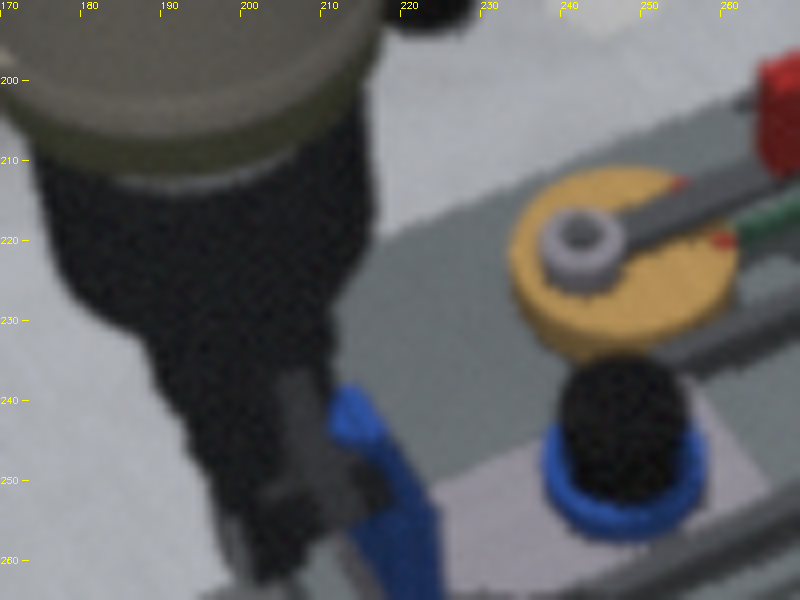

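```bash
python3 -m inch '[[1,0.02,0.12,0,0],[1,0.03,0.26,0,0],[1,0.03,0.4,0,0],[1,0.03,0.54,0,0],[1,0.03,0.68,0,0]]';python3 -m inch '[[1,0,0.13,0,0],[1,0,0.26,0,0],[1,0,0.39,0,0],[1,0,0.52,0,0],[1,0,0.65,0,0]]';python3 - <<'E'
from h import *
toward([.4835,-.143,.0345],-90)
s=env.capture("scene"); crop(s,180,190,100,75,8,"sc22.png")
E
```

```text
t: 20.65
position: [0.4297, -0.1436, 0.0353]
tool_rot: [-60.9, 90.0, -150.7]
ft_force: [-3.3, -0.9, 3.4]
grip_width: 0.003
t: 21.07
position: [0.4492, -0.1434, 0.0351]
tool_rot: [-43.7, 90.0, -133.4]
ft_force: [-4.4, -1.8, 1.9]
grip_width: -0.001
pos [ 0.4492 -0.1434  0.0351] z-az -89.79 units [ 0.018  1.142 -0.01 ] t 21.07 F [-4.4 -1.8  1.9] w -0.001 j6 65.9
turn about tool x (down) rad: 0.004
```

View pics/sc22.png

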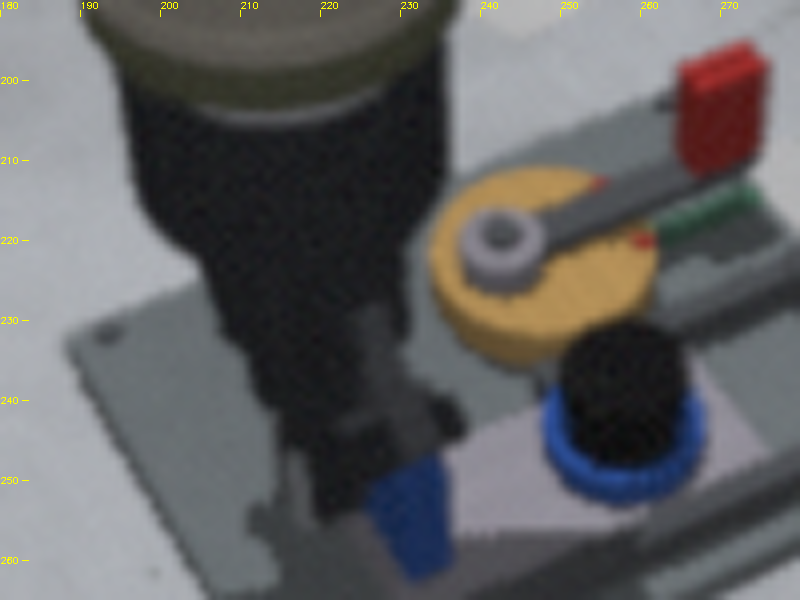

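The slide is moving, the cap sits upright at (258,238) in its ring, and the force is 4 N. I'll keep pushing.

```bash
python3 -m inch '[[1,0,0.13,0,0],[1,0,0.26,0,0],[1,0,0.39,0,0],[1,0,0.52,0,0],[1,0,0.65,0,0]]';python3 -m inch '[[1,0,0.1,0,0],[1,0,0.18,0,0],[1,0,0.26,0,0],[1,0,0.32,0,0],[1,0,0.36,0,0]]';python3 - <<'E'
from h import *
toward([.4835,-.143,.0345],-90)
s=env.capture("scene"); crop(s,200,180,100,75,8,"sc23.png")
E
```

```text
t: 21.53
position: [0.4686, -0.1432, 0.0349]
tool_rot: [-97.7, 90.0, 172.5]
ft_force: [-3.0, -2.1, -0.2]
grip_width: -0.001
t: 21.95
position: [0.4793, -0.1432, 0.035]
tool_rot: [-119.3, 90.0, 150.9]
ft_force: [-3.7, -3.5, -0.9]
grip_width: -0.0
pos [ 0.4793 -0.1432  0.035 ] z-az -89.78 units [ 0.015  0.139 -0.005] t 21.95 F [-3.7 -3.5 -0.9] w -0.0 j6 67.3
turn about tool x (down) rad: 0.004
```

View pics/sc23.png

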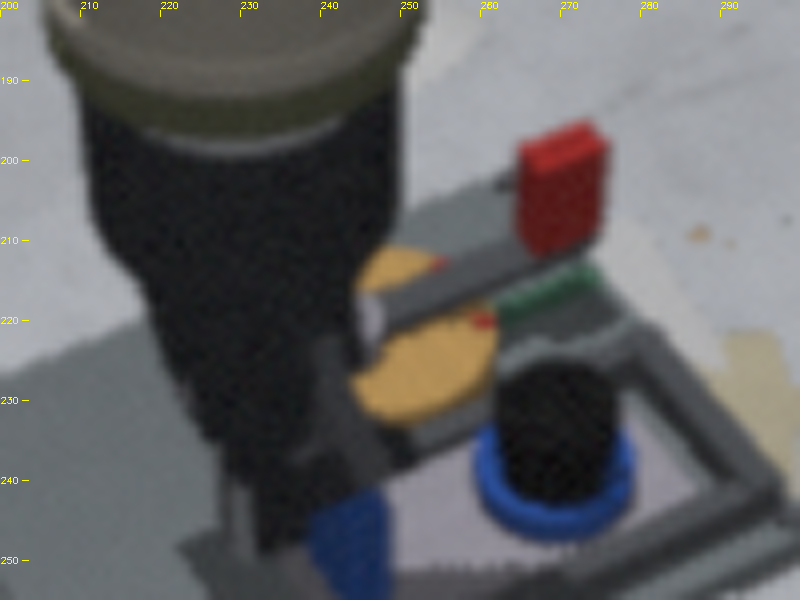

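Not home yet: a strip of base still shows ahead of the slide. I'll creep forward in small steps and watch for the force to rise.

```bash
python3 -m inch '[[1,0,0.04,0,0],[1,0,0.07,0,0],[1,0,0.1,0,0],[1,0,0.12,0,0],[1,0,0.13,0,0]]'
```

```text
t: 22.42
position: [0.4831, -0.1431, 0.035]
tool_rot: [-134.2, 90.0, 136.0]
ft_force: [-2.1, -1.2, -1.2]
grip_width: 0.001
```

```bash
python3 -m inch '[[1,0,0.03,0,0],[1,0,0.05,0,0],[1,0,0.07,0,0],[1,0,0.07,0,0],[1,0,0.07,0,0]]'
```

```text
t: 22.83
position: [0.4835, -0.1431, 0.035]
tool_rot: [-96.2, 89.8, 174.0]
ft_force: [-12.6, -2.1, 6.2]
grip_width: -0.002
```

```bash
python3 -m inch '[[1,0,0.02,0,0],[1,0,0.03,0,0],[1,0,0.03,0,0],[1,0,0.03,0,0],[1,0,0.03,0,0]]'; python3 -m inch '[[1,0,-0.05,0,0],[1,0,-0.15,0,0],[1,0,-0.35,0,0],[1,0,-0.7,0,0],[1,0,-1.2,0,0]]';python3 -m inch '[[1,-0.5,-0.3,0,0],[1,-1.2,-0.5,0,0],[1,-2,-0.6,0.8,0],[1,-2.8,-0.6,1.6,0],[1,-3.5,-0.6,2.4,0]]';python3 -m inch '[[1,-0.5,0,0.8,0],[1,-1,0,1.8,0],[1,-1.2,0,2.8,0],[1,-1.2,0,3.6,0],[1,-1.2,0,4.2,0]]';python3 - <<'E'
from h import *
toward([.3,-.143,.0345],-90)
s=env.capture("scene"); crop(s,180,170,130,100,6,"sc24.png")
s=env.capture("top"); crop(s,190,160,160,110,5,"tc24.png")
E
```

```text
t: 23.25
position: [0.4835, -0.1431, 0.035]
tool_rot: [-95.2, 89.7, 175.0]
ft_force: [-17.6, -2.5, 12.6]
grip_width: -0.001
t: 23.67
position: [0.4511, -0.1433, 0.0357]
tool_rot: [83.6, 89.9, -6.2]
ft_force: [-1.0, -0.4, 0.2]
grip_width: -0.001
t: 24.08
position: [0.4329, -0.216, 0.1423]
tool_rot: [69.7, 89.8, -20.0]
ft_force: [0.3, 0.8, -0.2]
grip_width: 0.0
t: 24.5
position: [0.4334, -0.3439, 0.1775]
tool_rot: [50.2, 89.8, -39.7]
ft_force: [0.5, 0.4, -0.4]
grip_width: 0.002
pos [ 0.4334 -0.3439  0.1775] z-az -89.83 units [ 4.74  -4.439 -6.722] t 24.5 F [ 0.5  0.4 -0.4] w 0.002 j6 46.1
turn about tool x (down) rad: 0.003
```

View pics/sc24.png

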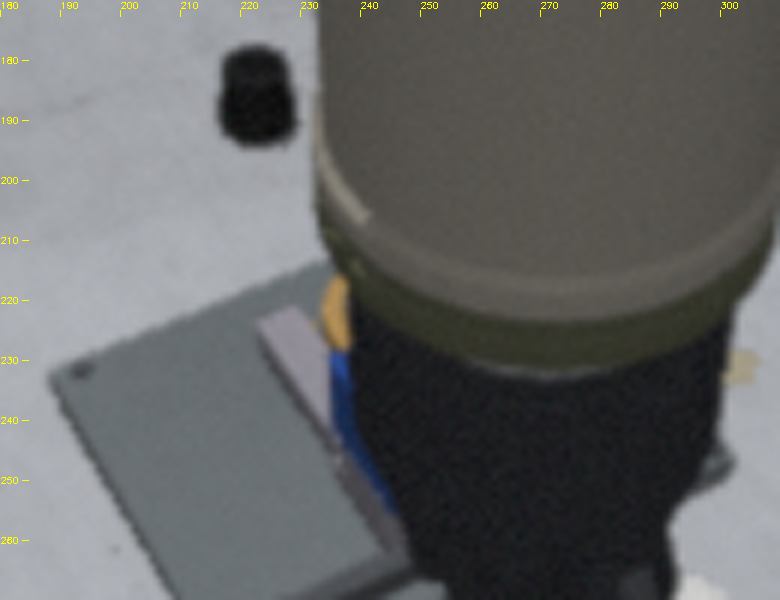

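View pics/tc24.png

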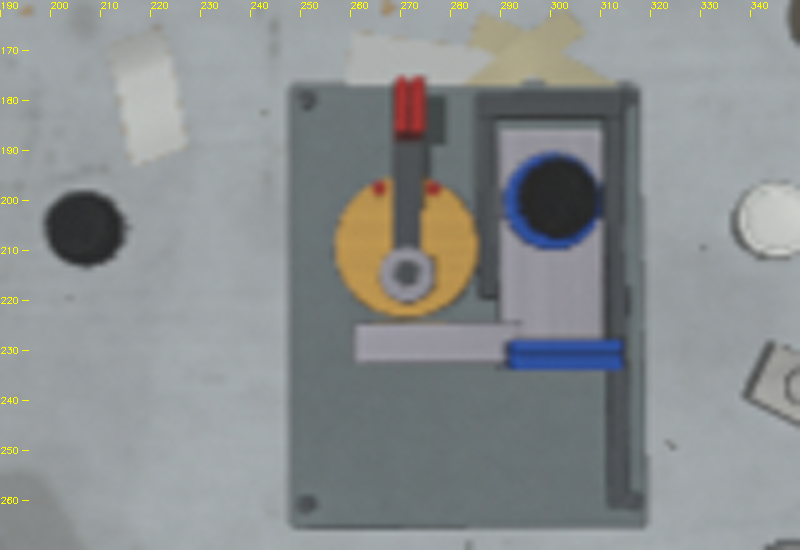

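Run:
```python
from h import *
t=env.capture("top"); crop(t,280,170,50,75,8,"tc25.png")
p=np.array([.5275,-.1447,-.0098])
for d in(.054,.057,.060):
    print(d,proj(t,fix2w(p,[[-.09+d,0,.08],[-.09+d+.014,0,.08],[-.01+d,0,.057]])).round(1).tolist())
print("start",proj(t,fix2w(p,[[-.09,0,.08],[-.076,0,.08],[-.01,0,.057]])).round(1).tolist())
from cv2 import imread
a=imread("pics/top0.png");b=t["img"][:,:,::-1]
for im in(a,b):
    f=im.astype(int); m=(f[:,:,0]-f[:,:,2]>60)&(f[:,:,0]>90); 
    ys,xs=np.nonzero(m[170:275,285:325]); ys+=170; xs+=285
    pr=m[170:275,292:314].mean(1); print("blue rows",[(170+i,round(v,2)) for i,v in enumerate(pr) if v>.5])
# column profile
for n,im in(("a",a),("b",b)): print(n,[int(v) for v in im[222:266,296:310,0].mean(1)])
```

```text
0.054 [[303.4, 234.6], [303.3, 228.3], [301.8, 199.7]]
0.057 [[303.3, 233.3], [303.3, 226.9], [301.7, 198.4]]
0.06 [[303.3, 231.9], [303.2, 225.6], [301.7, 197.1]]
start [[303.6, 259.2], [303.6, 252.8], [302.0, 223.2]]
blue rows [(255, np.float64(1.0)), (256, np.float64(1.0)), (257, np.float64(0.95)), (258, np.float64(0.95)), (259, np.float64(1.0)), (260, np.float64(1.0))]
blue rows [(228, np.float64(1.0)), (229, np.float64(1.0)), (230, np.float64(1.0)), (231, np.float64(1.0)), (232, np.float64(1.0)), (233, np.float64(1.0))]
a [42, 41, 40, 40, 41, 42, 42, 45, 55, 68, 90, 130, 147, 146, 151, 153, 153, 153, 153, 153, 152, 152, 152, 152, 152, 152, 152, 152, 152, 153, 151, 87, 73, 143, 157, 150, 124, 155, 154, 104, 111, 112, 110, 124]
b [154, 154, 154, 154, 152, 133, 150, 157, 121, 141, 158, 150, 122, 116, 116, 116, 116, 116, 117, 116, 116, 116, 116, 115, 115, 115, 116, 116, 116, 116, 117, 116, 115, 115, 116, 115, 116, 116, 116, 116, 115, 114, 113, 127]
```

View pics/tc25.png

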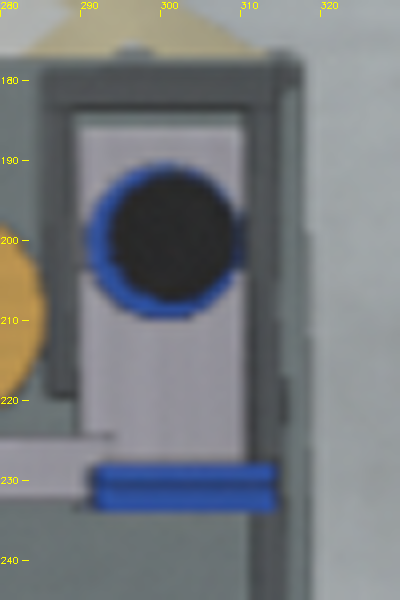

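Run:
```python
from h import *
a=cv2.imread("pics/top0.png"); t=env.capture("top"); b=np.ascontiguousarray(t["img"][:,:,::-1])
k=10
def sh(x0,x1,y0,y1,dy):
    T=cv2.resize(a[y0:y1,x0:x1],None,fx=k,fy=k,interpolation=cv2.INTER_CUBIC)
    S=cv2.resize(b[y0-dy:y1-dy+10,x0-4:x1+4],None,fx=k,fy=k,interpolation=cv2.INTER_CUBIC)
    r=cv2.matchTemplate(S,T,cv2.TM_CCOEFF_NORMED); _,m,_,l=cv2.minMaxLoc(r); return l[0]/k-4,l[1]/k-dy,m
print("plate",sh(292,315,254,262,32)); print("cap",sh(289,311,213,237,32)); print("lug",sh(260,290,246,262,32))
p=np.array([.5275,-.1447,-.0098])
for d in(0,.058,.06): print(d,proj(t,fix2w(p,[[-.083+d,0,.08],[-.01+d,0,.05],[-.083+d,.05,.03]]))[:,1])
cv2.imwrite("pics/top_end.png",b)
s=env.capture("scene"); cv2.imwrite("pics/scene_end.png",s["img"][:,:,::-1])
```

```text
plate (-0.20000000000000018, -26.7, 0.38539791107177734)
cap (-0.2999999999999998, -25.4, 0.9860696196556091)
lug (-0.10000000000000009, -25.4, 0.8110761642456055)
0 [255.98837461 223.25177156 254.77084285]
0.058 [229.63432883 198.22998307 229.91661548]
0.06 [228.73133751 197.37326083 229.06471694]
```

View pics/top_end.png

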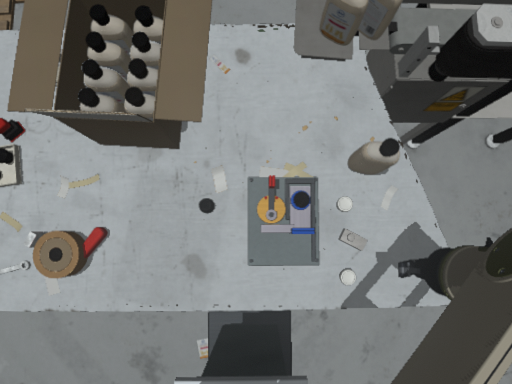

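Run:
```python
from h import *
s=env.get_state(); print(s["t"],s["ft_force"],s["joint_velocities"].round(2)); print(env.close_job())
```

```text
24.75 [-0.49895098  0.52755563 -0.57779273] [ 0.87 -0.53  0.44 -0.2   0.07 -0.03]
the job is handed in; nothing more can be done
None
```

I pushed the red paddle round with the shut fingertips until the lever pointed straight forward over the green mark. I then pushed the blue plate until the slide stopped against its end stop, backed away, and handed the job in at 24.75 s with the arm clear of everything.

**Last checks**
- **Cam:** the top view puts it within about 1° of its low point, and it had not moved after the slide was pushed.
- **Slide:** the pushing force rose from 2 N to 17.6 N while the tip moved only 0.4 mm, so it is against something rigid. The plate had travelled as far as expected. Matching the pictures gave about 59–59.5 mm of travel, slightly under the nominal 60 mm. The plate match behind the lowest value was poor, and I put the difference down to image resolution.
- **Cap and bystanders:** the cap stands centred in its pocket. In the last top view the spare cap, gauge block and soap bottle are where they started.

**What disagreed:** with the fingers shut, the fingertips sat about 36 mm higher than the reported pose and the 19 mm fingertip overhang would put them. I found this with a contact test on bare table beside the fixture. One extra step there pressed to 56 N vertically (about 63 N in all), below the 120 N wrist limit. I corrected every height for it afterwards; sideways positions agreed to about 4 mm.

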